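# Load the slide tray and latch its spring gate

## Task

Slide the tray of stained slides fully home against the rear stop of the photo stand, under the frame light. Then swing the blue spring gate shut behind it and, while holding it shut against its spring, push its black knob fully down so that the bolt drops behind the yellow catch and keeps the gate shut when you let go. Leave the dish, the jar and the basin where they are.

Things in the scene. Friction and masses are not known exactly. Their poses are not given: they have to be found in the camera images.
- stand: Fixed photo stand, grey plate 420 x 230 x 20 mm. Origin at table height, on the tray lane's centre line, under the tray lip's front face when home. x runs along the lane to the rear stop, y left of it, z up; plate spans x -190 to +230, y -115 to +115 mm. Guide rails 10 mm high, 102 mm apart inside, from x -125 to +150; rear stop's face at x = 150.
- light_edge (a point): Middle of the lower front edge of the white frame light, fixed at (-12, 0, 205) mm in the stand's frame, axes as the stand's. The frame is 24 mm thick, spans x -12 to +180, y -85 to +85 mm of the stand, open in the middle, on a mast at x = 205. At the home lip and the shut gate an upright tool strikes it: lean the tool's top back towards -x by 30 to 45 degrees.
- lip_home (a point): Fixed point at (0, 0, 44) mm in the stand's frame, axes as the stand's: where point tray_lip is when the tray is fully home.
- tray_lip (a point): Centre of the front face of the upright lip at the near end of the loose white tray; x along the tray to its far end. Tray 150 x 96 mm, base 8 mm thick on the plate between the rails, about 0.16 kg; lip 80 mm wide, 6 thick, top 60 mm above the table, this point 44 mm. Pushed here along +x it slides between the rails to the rear stop. It starts 50 to 100 mm short of home.
- gate_hinge (a point): Fixed point on the gate's upright hinge axis, at (-20, 80, 48) mm in the stand's frame, mid-height of the gate bar. Axes as the stand's.
- gate (a joint): Angle of the blue gate bar (10 thick, 40 to 56 mm above table, 162 mm long), rad. 0 = open, along the stand's -x; grows counter-clockwise from above; 1.57 = shut, along -y, before the tray lip; stop at 1.65. A torsion spring pulls it open: at the knob 1.5 N when open, 6 N when shut. The bolt clears the catch only from 1.57 to 1.65 (12 mm at the knob): hold about 1.61.
- bolt (a joint): How far the drop bolt in the end of the gate is pushed down, m: near 0 = up, 0.020 = fully down. It stays where it is left and takes about 4 N to move. With the gate not quite shut its tip lands on top of, or in front of, the catch instead of behind it.
- knob (a point): Centre of the upright black round knob (23 mm diameter, 36 high, red band near its top) on the bolt, 148 mm from the hinge axis. 106 mm above the table with the bolt up (50 above the gate bar's top), 86 with it down. Pinch it here to swing the gate and push the bolt; it spins freely about its upright axis, so the gripper need not turn with the gate. Its yaw means nothing.
- catch_top (a point): Top edge, at mid-width, of the far (+x) face of the yellow catch, fixed at (-25.5, -68, 32) mm in the stand's frame: a lug 12 mm along x (on the -x side of this point), 30 mm along y, 12 mm high; the bolt passes over it only while less than 8 mm down. The bolt (11 mm diameter) must come down on its +x side. Axes as the stand's.
- dish: Bystander: open glass dish, 96 mm diameter, 18 mm high, origin at its underside's centre.
- jar: Bystander: amber jar, 52 mm diameter, 85 mm high, origin at its underside's centre.
- basin: Bystander: blue basin, 136 mm diameter, 50 mm high, origin at its underside's centre.
Not all that is in view belongs to the job. Of the things that look like the part that bears tray_lip, the middle-sized one is meant.

How it is judged (in metres and radians):
On the way, in this order (a step that is already met when the one before it is completed fails the run):
1. the tray is fully home against the rear stop (x of tray_lip in the frame of lip_home between -0.005 and 0.005 m and z of tray_lip in the frame of lip_home below 0.004 m), for 0.2 s.
2. the gate is wound shut and held with its bolt still up (value of joint gate above 1.5 rad and value of joint bolt below 0.013 m), for 0.1 s.
3. the bolt is pushed down behind the catch (value of joint gate above 1.53 rad and value of joint bolt above 0.014 m), for 0.2 s.
At the end, for the whole second after the job is handed in: The tray lies flat within 5 mm of fully home; the gate, let go, stays shut (at least 1.53 rad) with its bolt at least 14 mm down behind the catch; gate and tray at rest (all of step 1 and all of step 3 and velocity of joint gate between -0.1 and 0.1 rad/s and linear speed of tray below 0.02 m/s); the robot touches nothing.
It fails at once if the dish is moved more than 30 mm or tipped (distance of dish from where it was at the start of the episode above 0.03 m or angle between dish's own z axis and vertical above 0.5 rad).
It fails at once if the jar is moved more than 30 mm or tipped (distance of jar from where it was at the start of the episode above 0.03 m or angle between jar's own z axis and vertical above 0.5 rad).
It fails at once if the basin is moved more than 30 mm or tipped (distance of basin from where it was at the start of the episode above 0.03 m or angle between basin's own z axis and vertical above 0.5 rad).
It also fails if it takes over 51 s, if anything falls off the work surface, if the arm or the gripper's body presses on something with over 40 N, if the wrist force passes 120 N, or if a joint passes its speed limit or range.

## Robot

A 7-joint arm with a two-finger parallel gripper is mounted at the origin on the work surface. World frame = base frame: x ahead of the robot, y to its left, z up, the work surface at z = 0. Lengths are in mm, angles in rad, forces in N, time in s.
With the tool pointing down it reaches from about 425 to 1025 mm from the base axis. Payload 3.6 kg.
Tool frame: the origin (TCP) lies between the finger pads; the fingertips stand 17 mm ahead of it and the grasp point (between the pads) lies 2 mm behind it (ctrl.tcp_to_tips is the distance from the TCP to the fingertips, in mm); x points along the fingers, y is the direction in which the jaws open and shut, and the axes are right-handed (so a half turn about x gives the same grasp; the last joint's range is limited). The gripper opens to 85 mm and grips with 20 to 120 N. Pads are 22 mm wide; open, the fingers measure 114 mm over their backs; the gripper's body (76 mm by 85 mm) begins 54 mm behind the grasp point. The pads swing forward as they close: fully open they stand 13 mm farther back than shut.
Start: joints at [1.177, 0.591, 0.048, 1.609, -0.033, 0.943, -0.034], TCP at [214.116, -692.665, 248.302] pointing down, gripper open.
Joint ranges: [-2.69, 2.69], [-0.47, 2.24], [-1.27, 1.36], [0.19, 2.51], [-1.53, 4.68], [0.08, 2.07], [-3.09, 3.09]. Speed limits (rad/s): [2.57, 2.57, 3.14, 3.14, 3.14, 3.14, 3.14].

## Interface

Orientations are given as a unit quaternion [x, y, z, w].
In Python, from plant import monitor, cams, finish_job, ctrl gives the robot as it stands.
- The arm moves only by the tool jog_arm, never from a script. Its argument "rows" is a list of rows, each a list of 7 numbers: the turn, a rotation vector about the tool's x, y, z in degrees, then the shift along the tool's x, y, z in cm, then the opening, from -1 (shut) to 1 (fully open). A call has 1 to 8 rows; each row shifts and turns the commanded pose from where the row before left it, along the tool's axes as they then stand; what a row does not reach is not made up. A row lasts 1/10 s, in which the tool goes at most 50 mm and 8.59 degrees, less where a joint would pass 70% of its speed; a pose out of reach is approached as far as the arm can. A call is refused whole if a number of a shift passes 5 or a number of a turn 8.59, either way. A call with a gripper value outside its range is refused whole. The fingers move at their own pace and stop on an object; the grip force is fixed at half the most. Time passes only in rows, so rows that do not move let the fingers close. It gives the time, the measured TCP pose, the force and the opening at its end, in the units of the state.
- monitor.get_state(): the state, without advancing time (a new reading comes with each control period).
- cams.get_image(name): name is "scene" or "top" or "wrist"; returns the picture (480x640x3 uint8, blue, green, red); there is no depth.
- cams.camera_params(name): a dict with "fov_y" (degrees; the focal length in pixels is half the picture's height over the tangent of half this angle, whatever the lens; pixels are square), "cx", "cy" (the principal point, pixels), "dist_coeffs" ([k1, k2, p1, p2, k3] as OpenCV has them; the pictures are not rectified), "rvec" (rotation vector, rad) and "tvec" (3), from world to camera coordinates, as OpenCV has them. Camera axes: x right, y down, z forward; pixel columns grow to the right and rows downward; lengths in mm; the calibration is good to about 2 mm. A picture is of the moment at which its call begins: read the wrist's pose just before it. camera_params takes no time and is no camera call; for the wrist camera it gives the pose at the moment of the call.
- finish_job(): hands the job in, once; it reports no verdict.
The state is a dict: "time_s": time; "joint_pos": joint angles; "dq": joint speeds; "joint_efforts": joint torques, N m; "ee_pos": TCP position; "eef_rot": TCP orientation; "wrist_force": force on the tool from outside, world axes, zero at the start; "moment": the same for the moment, N m; "gripper_width": opening from 0.0 (shut) to 1.0 (fully open).
Only numpy, scipy, OpenCV 4.12 (cv2) and the standard library are available. Lean on these libraries where they do the work, as an engineer would, in place of code of your own. Each camera call takes 0.05 s, during which the arm holds its last target.

## Working session

There is one attempt and no reset: what is moved stays moved. The work goes in short steps, Python scripts to look and compute and a tool call to move; the robot and the scene stay as the last step left them, time stands still between calls to the robot, and variables do not carry over. Pictures are saved under pics/ and viewed, and the job is handed in when it is done.

Besides the shell and the picture viewer there is one more tool, called after "Request:" in YAML: its name, and indented under it one key for each argument. jog_arm: Moves the arm, as the interface text tells. Its arguments: {"type":"object","properties":{"rows":{"type":"array"}},"required":["rows"]}

```bash
ls; mkdir -p pics
python3 - <<'E'
from plant import monitor,cams,ctrl
import cv2
s=monitor.get_state();print({k:s[k] for k in('time_s','ee_pos','eef_rot','wrist_force','gripper_width')})
for n in('scene','top','wrist'):
    p=cams.camera_params(n);print(n,p)
    cv2.imwrite(f'pics/{n}0.png',cams.get_image(n))
print(ctrl.tcp_to_tips)
E
```

```text
pics
{'time_s': 0.0, 'ee_pos': array([ 213.87281524, -691.90740498,  247.15496975]), 'eef_rot': array([-0.69900569, -0.10639981,  0.69933985, -0.10485176]), 'wrist_force': array([ 0.08546149, -0.61617431, -0.26074653]), 'gripper_width': 0.996601059731493}
scene {'fov_y': 52.24341325947174, 'cx': 315.0803410186217, 'cy': 241.56170596855495, 'dist_coeffs': array([-0.09720493,  0.        ,  0.        ,  0.        ,  0.        ]), 'rvec': array([ 2.46895873,  0.85480318, -0.22388028]), 'tvec': array([-475.10588414, -261.01622336, 1510.75814236])}
top {'fov_y': 48.486974868461445, 'cx': 323.59656362411835, 'cy': 238.53414873669362, 'dist_coeffs': array([-0.12182321,  0.        ,  0.        ,  0.        ,  0.        ]), 'rvec': array([ 2.19661408, -2.14464383,  0.11210117]), 'tvec': array([ -10.98485062,  624.44529339, 1310.8323481 ])}
wrist {'fov_y': 66.104253473879, 'cx': 325.12168046068365, 'cy': 239.90819034934452, 'dist_coeffs': array([-0.04582842,  0.        ,  0.        ,  0.        ,  0.        ]), 'rvec': array([-2.34891845,  1.73062337,  0.23463837]), 'tvec': array([-723.00508084,  -34.74203235,  378.31996841])}
17.0
```

View pics/scene0.png

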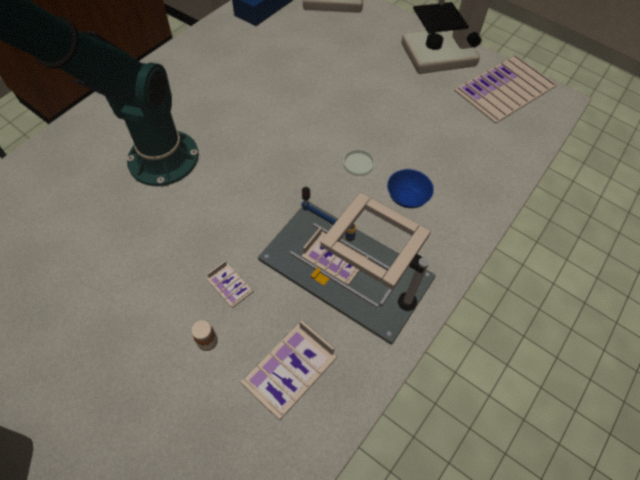

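View pics/top0.png

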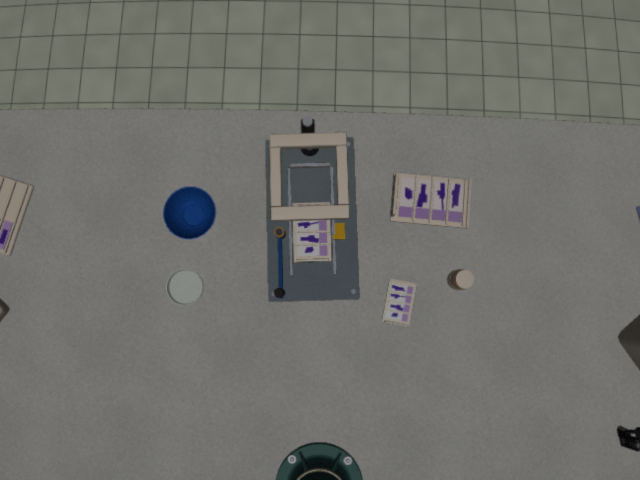

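View pics/wrist0.png

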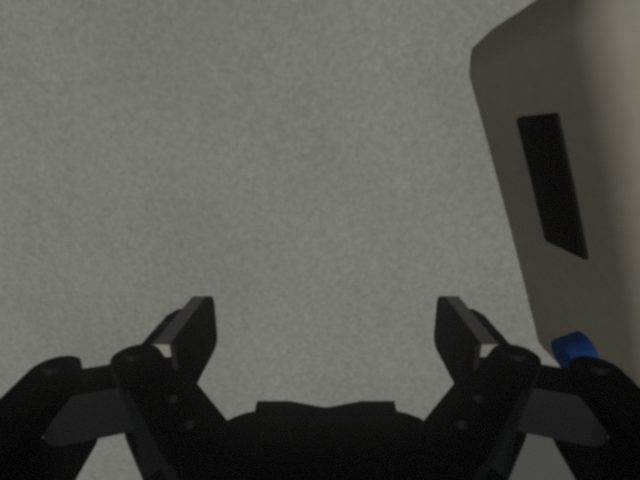

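The top view shows the stand ahead of the robot (plate corners about (266,138), (355,138), (359,299), (268,300)). The tray is on it with its lip near row 262, and the gate is open with its knob near (280,292). Next I'll enlarge it.

Run:
```python
import cv2
t=cv2.imread('pics/top0.png')[110:320,220:400];cv2.imwrite('pics/topc.png',cv2.resize(t,None,fx=2.85,fy=2.85,interpolation=cv2.INTER_CUBIC)) 
t=cv2.imread('pics/scene0.png')[175:345,245:445];cv2.imwrite('pics/scenec.png',cv2.resize(t,None,fx=3.5,fy=3.5,interpolation=cv2.INTER_CUBIC))
```

```text
(no output)
```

View pics/topc.png

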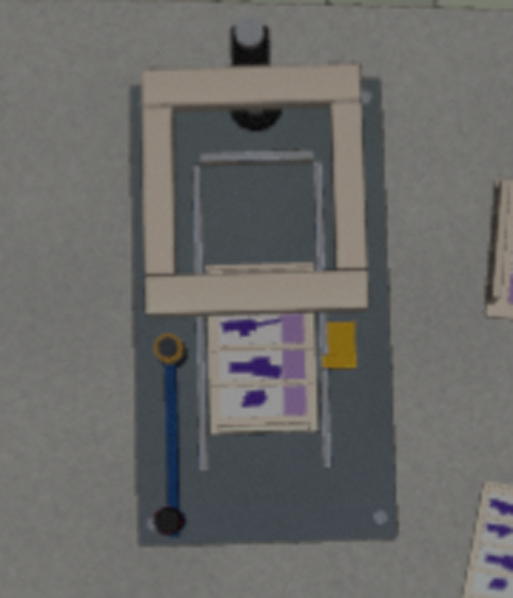

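View pics/scenec.png

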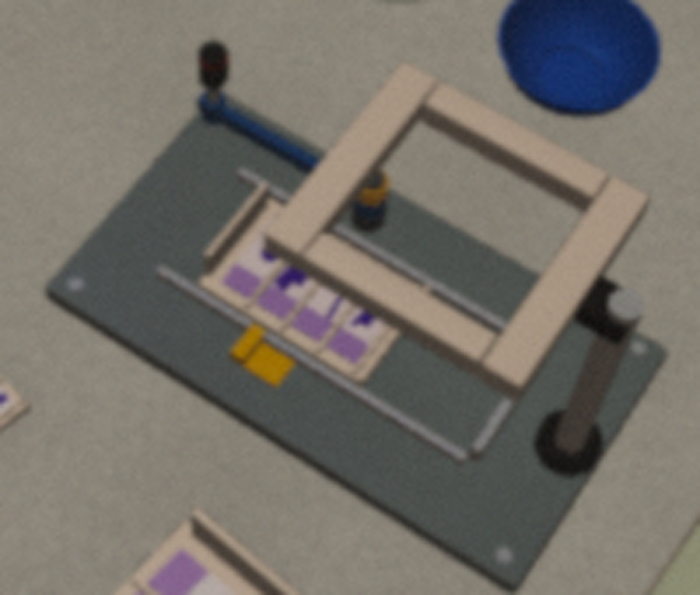

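```bash
cat > h.py <<'E'
import numpy as np,cv2
from scipy.optimize import least_squares
from scipy.spatial.transform import Rotation as R
from plant import cams,monitor
def K(p):
    f=240/np.tan(np.radians(p['fov_y']/2));return np.array([[f,0,p['cx']],[0,f,p['cy']],[0,0,1]])
def proj(p,X):
    return cv2.projectPoints(np.asarray(X,float).reshape(-1,1,3),p['rvec'],p['tvec'],K(p),p['dist_coeffs'])[0].reshape(-1,2)
def onz(p,uv,z):
    n=cv2.undistortPoints(np.array(uv,float).reshape(-1,1,2),K(p),p['dist_coeffs']).reshape(-1,2)
    Rm=cv2.Rodrigues(p['rvec'])[0];c=-Rm.T@p['tvec'];d=np.c_[n,np.ones(len(n))]@Rm
    return c+d*((z-c[2])/d[:,2])[:,None]
def S2W(P,q):
    c,s=np.cos(q[2]),np.sin(q[2]);P=np.atleast_2d(P)
    return np.c_[q[0]+c*P[:,0]-s*P[:,1],q[1]+s*P[:,0]+c*P[:,1],P[:,2]]
def W2S(P,q):
    c,s=np.cos(q[2]),np.sin(q[2]);P=np.atleast_2d(P)
    x,y=P[:,0]-q[0],P[:,1]-q[1];return np.c_[c*x+s*y,-s*x+c*y,P[:,2]]
E
python3 - <<'E'
from h import *
T=cams.camera_params('top');S=cams.camera_params('scene')
tp=[((-190,115,20),(138,544)),((-190,-115,20),(397,536)),((230,-115,20),(381,80)),((-125,56,30),(204,468)),((-125,-56,30),(328,465)),((-12,85,229),(145,276)),((-12,-85,229),(368,269))]
sp=[((-190,-115,20),(48,292)),((230,-115,20),(515,590)),((230,115,20),(665,352)),((-125,-56,30),(162,270)),((-125,56,30),(242,173))]
A=np.array([a for a,_ in tp]);a=np.array([b for _,b in tp])/2.85+[220,110]
B=np.array([a for a,_ in sp]);b=np.array([b for _,b in sp])/3.5+[245,175]
f=lambda q:np.r_[(proj(T,S2W(A,q))-a).ravel(),(proj(S,S2W(B,q))-b).ravel()]
r=least_squares(f,[700,0,0],x_scale=[10,10,.01],loss='soft_l1');q=r.x;print(q,f(q).reshape(-1,2).round(1).tolist())
np.save('q.npy',q)
# top-image only frame top check with z205
print(proj(T,S2W([[-12,85,229],[-12,-85,229],[-12,85,205],[-12,-85,205]],q)).round(1), (np.array([(147,313),(367,306)])/2.85+[220,110]).round(1))
k=onz(T,[np.array([169,520])/2.85+[220,110]],124);print('knob',k,W2S(k,q))
k=onz(S,[np.array([213,52])/3.5+[245,175]],124);print('knob S',k,W2S(k,q))
l=onz(T,np.array([[211,433],[317,431]])/2.85+[220,110],20+6);print('tray near',W2S(l,q))
l=onz(T,np.array([[216,425],[311,422]])/2.85+[220,110],60);print('lip',W2S(l,q))
for n,h,u,c in(('dish',18,(186,287),T),('basin',50,(190,213),T),('jar',85,(465,280),T)):
    w=onz(c,[u],h);print(n,w,W2S(w,q))
E
```

```text
[6.61451981e+02 3.47869405e+01 5.26651521e-02] [[-0.2, -0.4], [0.2, -0.2], [-0.0, -2.5], [-0.8, -0.3], [0.3, -0.6], [-0.1, 11.8], [0.5, 12.0], [-1.2, -0.9], [0.9, 0.7], [2.0, 0.1], [-1.2, 0.1], [0.0, -0.8]]
[[270.8 218.6]
 [349.6 216.4]
 [271.8 220.1]
 [349.  217.9]] [[271.6 219.8]
 [348.8 217.4]]
knob [[486.73026227 104.0336436  124.        ]] [[-170.83426688   78.34818617  124.        ]]
knob S [[487.67836127 105.53274954 124.        ]] [[-169.80856826   79.79530492  124.        ]]
tray near [[-95.02144813  47.27778588  26.        ]
 [-95.92036823 -46.42530289  26.        ]]
lip [[-90.22838638  41.0935313   60.        ]
 [-89.97161206 -40.82402464  60.        ]]
dish [[493.65934966 350.69846593  18.        ]] [[-150.93015055  324.30625776   18.        ]]
basin [[679.06120379 341.29712642  50.        ]] [[ 33.71975189 305.15824934  50.        ]]
jar [[ 526.38290301 -341.05240437   85.        ]] [[-154.66629415 -368.20810218   85.        ]]
```

```bash
cat >> h.py <<'E'
def tgt(a,q,sgn=1,dyaw=0):
    p=q[2]+np.radians(dyaw);a=np.radians(a)
    x=np.array([np.sin(a)*np.cos(p),np.sin(a)*np.sin(p),-np.cos(a)]);y=sgn*np.array([-np.sin(p),np.cos(p),0])
    return np.c_[x,y,np.cross(x,y)]
def st(q):
    s=monitor.get_state();M=R.from_quat(s['eef_rot']).as_matrix()
    print('t',round(s['time_s'],2),'tcp stand',W2S(s['ee_pos'],q).round(1),'world',s['ee_pos'].round(1),'F',s['wrist_force'].round(1),'w',round(s['gripper_width'],3),'q',np.round(s['joint_pos'],2))
    return s,M
def need(q,P,a,sgn=1,dyaw=0):
    """to reach stand point P, lean a: rotvec deg in tool, shift in cm in current tool axes, and in target tool axes"""
    s,M=st(q);D=tgt(a,q,sgn,dyaw);rv=R.from_matrix(M.T@D).as_rotvec(degrees=True)
    d=S2W(P,q)[0]-s['ee_pos']
    print('rotvec',rv.round(1),'shift cur cm',(M.T@d/10).round(2),'shift tgt cm',(D.T@d/10).round(2))
E
python3 - <<'E'
from h import *
T=cams.camera_params('top');S=cams.camera_params('scene')
tp=[((-190,115,20),(138,544)),((-190,-115,20),(397,536)),((230,-115,20),(381,80)),((-125,56,30),(204,468)),((-125,-56,30),(328,465)),((-12,85,205),(147,313)),((-12,-85,205),(367,306)),((-168,80,124),(169,520))]
sp=[((-190,-115,20),(48,292)),((230,-115,20),(515,590)),((230,115,20),(665,352)),((-125,-56,30),(162,270)),((-125,56,30),(242,173)),((-168,80,124),(213,49))]
A=np.array([a for a,_ in tp]);a=np.array([b for _,b in tp])/2.85+[220,110]
B=np.array([a for a,_ in sp]);b=np.array([b for _,b in sp])/3.5+[245,175]
f=lambda q:np.r_[(proj(T,S2W(A,q))-a).ravel(),(proj(S,S2W(B,q))-b).ravel()]
r=least_squares(f,[700,0,0],x_scale=[10,10,.01],loss='soft_l1');q=r.x;print(q,f(q).reshape(-1,2).round(1).tolist())
np.save('q.npy',q)
s,M=st(q);print(M.round(2))
p=cams.camera_params('wrist');Rm=cv2.Rodrigues(p['rvec'])[0];c=-Rm.T@p['tvec']
print('cam in tool',M.T@(c-s['ee_pos']),'axis',M.T@Rm[2])
for sg in(1,-1):need(q,[-110-50,0,110],38,sg)
E
```

```text
[6.60566666e+02 3.47216772e+01 5.38143230e-02] [[-0.1, -0.0], [0.3, 0.1], [-0.1, -2.3], [-0.7, 0.0], [0.4, -0.2], [0.3, 0.7], [0.3, 0.9], [-0.6, -0.8], [-1.4, -1.0], [0.7, 0.4], [1.7, -0.1], [-1.5, -0.0], [-0.3, -0.9], [0.3, 1.0]]
t 0.15 tcp stand [[-485.  -701.7  247.4]] world [ 214.  -692.1  247.4] F [-0.   0.5  0.1] w 1.002 q [ 1.18  0.59  0.05  1.61 -0.03  0.94 -0.03]
[[-0.    0.3  -0.96]
 [ 0.   -0.96 -0.3 ]
 [-1.   -0.    0.  ]]
cam in tool [-125.85329882   -1.10512139  -67.16001839] axis [9.64389057e-01 9.01864597e-04 2.64486169e-01]
t 0.15 tcp stand [[-485.  -701.7  247.4]] world [ 214.  -692.1  247.4] F [-0.   0.5  0.1] w 1.002 q [ 1.18  0.59  0.05  1.61 -0.03  0.94 -0.03]
rotvec [-157.5   -6.8   54.3] shift cur cm [ 13.84 -60.12 -48.62] shift tgt cm [30.84 70.17 17.16]
t 0.15 tcp stand [[-485.  -701.7  247.4]] world [ 214.  -692.1  247.4] F [-0.   0.5  0.1] w 1.002 q [ 1.18  0.59  0.05  1.61 -0.03  0.94 -0.03]
rotvec [13.5 37.8  4.8] shift cur cm [ 13.84 -60.12 -48.62] shift tgt cm [ 30.84 -70.17 -17.16]
```

Request:
jog_arm:
  rows:
    - [0,0,0,0,-3.5,-2.8,-1]
    - [0,0,0,0,-3.5,-2.8,-1]
    - [0,0,0,0,-3.5,-2.8,-1]
    - [0,0,0,0,-3.5,-2.8,-1]
    - [0,0,0,0,-3.5,-2.8,-1]
    - [0,0,0,0,-3.5,-2.8,-1]
    - [0,0,0,0,-3.5,-2.8,-1]
    - [0,0,0,0,-3.5,-2.8,-1]

```text
time_s: 0.95
ee_pos: [345.7, -357.2, 248.2]
eef_rot: [0.699, 0.106, -0.699, 0.106]
wrist_force: [0.9, -0.7, -0.1]
gripper_width: -0.001
```

Request:
jog_arm:
  rows:
    - [0,0,0,0,-3.5,-2.8,-1]
    - [0,0,0,0,-3.5,-2.8,-1]
    - [0,0,0,0,-3.5,-2.8,-1]
    - [0,0,0,0,-3.5,-2.8,-1]
    - [0,0,0,0,-3.5,-2.8,-1]
    - [0,0,0,0,-3.5,-2.8,-1]
    - [0,0,0,0,-3.5,-2.8,-1]
    - [0,0,0,0,-3.5,-2.8,-1]

```text
time_s: 1.75
ee_pos: [477.0, -23.6, 248.3]
eef_rot: [0.699, 0.106, -0.699, 0.106]
wrist_force: [1.0, -0.6, 0.6]
gripper_width: -0.001
```

Run:
```python
from h import *
q=np.load('q.npy');need(q,[-150,0,110],40,-1)
```

```text
t 1.75 tcp stand [[-186.4  -48.4  248.3]] world [477.  -23.6 248.3] F [ 1.  -0.6  0.6] w -0.001 q [ 0.06  0.29 -0.13  2.15  0.06  0.71 -1.38]
rotvec [13.5 39.8  4.9] shift cur cm [13.83 -3.81 -4.71] shift tgt cm [12.94 -4.84  6.1 ]
```

Request:
jog_arm:
  rows:
    - [2.2,6.6,0.8,0,-0.7,-0.8,-1]
    - [2.2,6.6,0.8,0,-0.7,-0.8,-1]
    - [2.2,6.6,0.8,0,-0.7,-0.8,-1]
    - [2.2,6.6,0.8,0,-0.7,-0.8,-1]
    - [2.2,6.6,0.8,0,-0.7,0,-1]
    - [2.2,6.6,0.8,0,-0.7,0,-1]

```text
time_s: 2.35
ee_pos: [490.1, 10.3, 247.8]
eef_rot: [0.845, 0.05, -0.53, 0.044]
wrist_force: [-0.4, -0.7, -0.4]
gripper_width: -0.002
```

Run:
```python
from h import *
q=np.load('q.npy');need(q,[-150,0,110],40,-1);need(q,[-140,0,50],40,-1)
```

```text
t 2.35 tcp stand [[-171.5  -15.2  247.8]] world [490.1  10.3 247.8] F [-0.4 -0.7 -0.4] w -0.002 q [ 0.06  0.2  -0.21  2.39  0.54  0.12 -2.09]
rotvec [ 4.4 14.2  1.4] shift cur cm [13.37 -1.64  3.92] shift tgt cm [11.94 -1.52  7.21]
t 2.35 tcp stand [[-171.5  -15.2  247.8]] world [490.1  10.3 247.8] F [-0.4 -0.7 -0.4] w -0.002 q [ 0.06  0.2  -0.21  2.39  0.54  0.12 -2.09]
rotvec [ 4.4 14.2  1.4] shift cur cm [19.21 -1.69  5.63] shift tgt cm [17.18 -1.52 10.3 ]
```

The lean is limited on this wrist branch: q6 is near its lower limit. I'll fit a small kinematic model from the measured poses so I can plan the wrist configuration.

```bash
cat > kin.py <<'E'
from h import *
import itertools
def Rz(t):return R.from_euler('z',t).as_matrix()
def Ry(t):return R.from_euler('y',t).as_matrix()
B=np.array([[0,0,1.],[0,1,0],[-1,0,0]]).T # columns: tool axes in link frame -> tool x = link z
def fk(j,sg,p):
    c=p[5];j=np.array(j)*sg;e=np.array([0,0,1.])
    M=Rz(j[0]);P=np.array([0,0,p[0]]);M=M@Ry(j[1])@Rz(j[2]);P=P+M@[p[4],0,p[1]]
    M=M@Ry(j[3]);P=P+M@[-p[4],0,0];M=M@Rz(j[4]);P=P+M@[0,0,p[2]];M=M@Ry(j[5])
    P=P+M@[p[6],0,0];M=M@Rz(j[6]+c);P=P+M@[0,0,p[3]]
    return P,M@B
E
cat > data.py <<'E'
D=[([1.177,.591,.048,1.609,-.033,.943,-.034],[214.116,-692.665,248.302],[-0.69900569,-0.10639981,0.69933985,-0.10485176]),
([.06,.29,-.13,2.15,.06,.71,-1.38],[477,-23.6,248.3],[.699,.106,-.699,.106]),
([.06,.2,-.21,2.39,.54,.12,-2.09],[490.1,10.3,247.8],[.845,.05,-.53,.044])]
E
python3 - <<'E'
from kin import *;from data import D
s=monitor.get_state();D[2]=(list(s['joint_pos']),s['ee_pos'],s['eef_rot'])
best=[]
for tail in itertools.product([1,-1],repeat=4):
    sg=np.array([tail[0],1,tail[1],1,tail[2],1,tail[3]])
    for c0 in(0,1.57,3.14,-1.57):
        def f(p):
            o=[]
            for j,P,Q in D:
                a,M=fk(j,sg,p);o+=list((a-P)/10)+list(10*(R.from_quat(Q).as_matrix()-M).ravel())
            return np.array(o)
        r=least_squares(f,[322,646,453,298,0,c0,0],x_scale=[100,100,100,100,50,1,50]);best.append((r.cost,list(sg),r.x.round(3)))
best.sort(key=lambda b:b[0])
for b in best[:4]:print(b)
E
```

```text
(np.float64(21.031926732220434), [np.int64(-1), np.int64(1), np.int64(-1), np.int64(1), np.int64(-1), np.int64(1), np.int64(-1)], array([170.769, 707.588, 435.162, 268.159,  34.128,   1.571,  69.148]))
(np.float64(21.031926732220455), [np.int64(-1), np.int64(1), np.int64(-1), np.int64(1), np.int64(-1), np.int64(1), np.int64(-1)], array([170.769, 707.588, 435.162, 268.159,  34.128,   1.571,  69.148]))
(np.float64(21.0319267322205), [np.int64(-1), np.int64(1), np.int64(-1), np.int64(1), np.int64(-1), np.int64(1), np.int64(-1)], array([170.769, 707.588, 435.162, 268.159,  34.128,   1.571,  69.148]))
(np.float64(21.031926732220604), [np.int64(-1), np.int64(1), np.int64(-1), np.int64(1), np.int64(-1), np.int64(1), np.int64(-1)], array([170.769, 707.588, 435.162, 268.159,  34.128,   1.571,  69.148]))
```

Run:
```python
from kin import *;from data import D
s=monitor.get_state();D[2]=(list(s['joint_pos']),s['ee_pos'],s['eef_rot'])
sg=np.array([-1,1,-1,1,-1,1,-1])
def F(j,p):
    j=np.array(j);c=np.array(p[7:14]);return fk(j+c,sg,p)
def f(p,full=0):
    o=[]
    for j,P,Q in D:
        a,M=F(j,p);e=R.from_matrix(R.from_quat(Q).as_matrix().T@M).as_rotvec()
        if full:print((a-P).round(1),np.degrees(e).round(1))
        o+=list((a-P)/10)+list(60*e)
    return np.r_[o,np.array(p[7:14])*2, (np.array(p[:7])-[170,700,435,268,0,1.57,0])*[.001,.001,.001,.001,.001,0,.001]]
p=np.r_[[170,700,435,268,0,1.571,0],np.zeros(7)]
f(np.r_[[170.769, 707.588, 435.162, 268.159,  34.128,   1.571,  69.148],np.zeros(7)],1)
r=least_squares(f,p,x_scale=np.r_[[100]*5,1,100,[.1]*7]);print(r.cost,r.x.round(3));f(r.x,1)
```

```text
[47.  16.2 -5.3] [-0.   0.   0.1]
[-6.2 37.  13.6] [ 0.  -0.3  0. ]
[ 1.5  6.7 -8.3] [ 0.  0. -0.]
1.0152927195800343 [ 2.96913e+02  6.38623e+02  4.72057e+02  2.82076e+02  8.77600e+00
  1.50700e+00  3.19190e+01  7.50000e-02  3.20000e-02 -6.00000e-03
  3.00000e-03  5.00000e-03 -3.80000e-02 -0.00000e+00]
[-5.1 -2.1 -3.6] [ 0.1 -0.1  0.3]
[-0.9  9.6  5.4] [ 0.1 -0.  -0.2]
[ 0.3  0.5 -1.8] [-0.2 -0.1  0.3]
```

```bash
cat > kin.py <<'E'
from h import *
def Rz(t):return R.from_euler('z',t).as_matrix()
def Ry(t):return R.from_euler('y',t).as_matrix()
B=np.array([[0,0,1.],[0,1,0],[-1,0,0]]).T
sg=np.array([-1,1,-1,1,-1,1,-1])
def fk(j,p):
    h,L1,L2,T,a,w,d1,d2,d3=p;j=np.array(j)*sg
    M=Rz(j[0]);P=M@[0,d1,h];M=M@Ry(j[1])@Rz(j[2]);P=P+M@[a,d2,L1]
    M=M@Ry(j[3]);P=P+M@[-a,0,0];M=M@Rz(j[4]);P=P+M@[0,d3,L2];M=M@Ry(j[5])
    P=P+M@[w,0,0];M=M@Rz(j[6]+np.pi/2);P=P+M@[0,0,T]
    return P,M@B
E
python3 - <<'E'
from kin import *;from data import D
s=monitor.get_state();D[2]=(list(s['joint_pos']),s['ee_pos'],s['eef_rot'])
p0=np.array([300,640,460,290,0,0,0,0,0.])
def f(p):
    o=[]
    for j,P,Q in D:o+=list((fk(j,p)[0]-P)/4)
    return np.r_[o,(p-p0)/[100,100,100,100,30,30,50,50,50]]
r=least_squares(f,p0);print(r.cost,r.x.round(1),(f(r.x)[:9]*4).round(1));np.save('kp.npy',r.x)
E
```

```text
0.29194163083896024 [282.9 624.8 465.  280.5   2.2   3.7 -21.4 -15.5  -8.1] [ 0.8  0.3  0.5  0.1 -0.3 -1.2 -0.  -0.4  0.7]
```

```bash
cat >> kin.py <<'E'
kp=np.load('kp.npy') if __import__('os').path.exists('kp.npy') else None
lo=np.array([-2.69,-.47,-1.27,.19,-1.53,.08,-3.09]);hi=np.array([2.69,2.24,1.36,2.51,4.68,2.07,3.09])
def ik(P,M,j0,reg=.02):
    def f(j):
        a,N=fk(j,kp);return np.r_[(a-P)/5,40*R.from_matrix(M.T@N).as_rotvec(),reg*(j-j0)]
    r=least_squares(f,np.clip(j0,lo+.03,hi-.03),bounds=(lo+.02,hi-.02));e=f(r.x)
    return r.x,np.linalg.norm(e[:3])*5,np.degrees(np.linalg.norm(e[3:6])/40)
E
python3 - <<'E'
from kin import *
q=np.load('q.npy');rng=np.random.default_rng(0)
pts={'A':(-135,0,50),'B':(-19,0,50),'C':(-168,80,106),'D':(-14,-68,106),'E':(-14,-68,86)}
for n,P in pts.items():
  for a in (15,30,38):
    for s in(1,-1):
      sol=[]
      for k in range(14):
        j,e,o=ik(S2W(P,q)[0],tgt(a,q,s),rng.uniform([-.6,0,-1,1.5,-1.5,.1,-3],[.6,1.2,1,2.5,4.6,1.8,3]),.01)
        if e<1.5 and o<.5 and not any(np.abs(j-x).max()<.5 for x in sol):sol.append(j)
      print(n,a,s,[x.round(2).tolist() for x in sol[:3]])
E
```

```text
A 15 1 [[0.63, 0.99, -1.14, 2.32, 1.71, 0.88, -0.08], [0.12, 0.67, -0.34, 2.35, 2.03, 0.25, -0.51], [-0.31, 0.67, 0.26, 2.34, 4.05, 0.18, -2.56]]
A 15 -1 [[-0.58, 0.76, 0.65, 2.34, 4.41, 0.43, 0.19], [-0.17, 0.65, 0.07, 2.34, 3.39, 0.12, 1.26], [0.12, 0.67, -0.34, 2.35, 2.03, 0.25, 2.63]]
A 30 1 [[0.67, 1.16, -1.25, 2.47, 2.12, 1.18, -0.35], [0.09, 0.73, -0.3, 2.49, 2.77, 0.62, -1.24]]
A 30 -1 [[0.36, 0.82, -0.68, 2.48, 2.44, 0.75, 2.3]]
A 38 1 []
A 38 -1 []
B 15 1 [[-0.8, 1.09, 1.12, 2.1, 4.66, 0.89, 2.92], [-0.1, 0.71, -0.04, 2.09, 0.48, 0.1, 1.02], [0.23, 0.76, -0.51, 2.08, 1.35, 0.36, 0.24]]
B 15 -1 [[-0.31, 0.73, 0.27, 2.08, -1.04, 0.18, -0.63], [-0.1, 0.71, -0.04, 2.09, 0.48, 0.1, -2.12], [0.19, 0.75, -0.44, 2.09, 1.31, 0.32, -2.88]]
B 30 1 [[0.29, 0.8, -0.57, 2.24, 2.32, 0.53, -0.68], [-0.16, 0.73, 0.08, 2.25, 3.19, 0.35, -1.69]]
B 30 -1 [[0.52, 0.96, -0.93, 2.23, 2.1, 0.77, 2.8], [-0.17, 0.73, 0.08, 2.25, 3.19, 0.35, 1.45], [-0.65, 0.9, 0.79, 2.25, 4.03, 0.64, 0.44]]
B 38 1 [[-0.09, 0.76, -0.03, 2.31, 3.04, 0.6, -1.52], [0.59, 1.08, -1.05, 2.29, 2.31, 1.0, -0.42], [-0.44, 0.8
[... 1432 characters left out ...]
1, 2.04, 1.43, 0.81, 0.39]]
E 15 -1 [[-0.54, 0.83, 0.82, 2.06, -1.38, 0.6, -0.26], [-0.04, 0.65, 0.03, 2.05, -0.18, 0.18, -1.36], [0.57, 0.82, -0.85, 2.04, 1.32, 0.59, -2.7]]
E 30 1 [[0.7, 0.93, -1.02, 2.2, 1.99, 0.71, -0.11], [0.37, 0.71, -0.48, 2.21, 2.38, 0.36, -0.65], [0.14, 0.66, -0.15, 2.22, 2.96, 0.26, -1.28]]
E 30 -1 [[-0.01, 0.66, 0.05, 2.22, 3.4, 0.26, 1.38], [0.33, 0.7, -0.43, 2.21, 2.45, 0.34, 2.42]]
E 38 1 [[0.79, 1.08, -1.17, 2.27, 2.22, 0.93, -0.2], [-0.28, 0.74, 0.43, 2.29, 3.66, 0.6, -2.11], [0.14, 0.69, -0.15, 2.29, 3.08, 0.5, -1.4]]
E 38 -1 [[0.35, 0.73, -0.44, 2.28, 2.77, 0.53, 2.13], [-0.59, 0.94, 0.92, 2.3, 3.97, 0.88, 0.56], [-0.16, 0.71, 0.25, 2.29, 3.51, 0.55, 1.23]]
```

```bash
cat > plan.py <<'E'
from kin import *
def rows(js):
    """cartesian rows between successive joint vectors"""
    out=[]
    for a,b in zip(js[:-1],js[1:]):
        P,M=fk(a,kp);Q,N=fk(b,kp);rv=R.from_matrix(M.T@N).as_rotvec(degrees=True);out.append(np.r_[rv,M.T@(Q-P)/10])
    return np.array(out)
E
python3 - <<'E'
from plan import *
q=np.load('q.npy');s=monitor.get_state();j0=np.array(s['joint_pos'])
seed=np.array([.09,.6,-.3,2.4,2.6,.5,-1.2])
for P,a in(((-150,0,200),25),((-150,0,200),32),((-130,0,200),30),((-135,0,110),25),((-135,0,50),25),((-168,80,200),15),((-168,80,106),15)):
    print(P,a,[np.round(x,2) for x in ik(S2W(P,q)[0],tgt(a,q,1),seed,.03)])
E
```

```text
(-150, 0, 200) 25 [array([-0.01,  0.32, -0.17,  2.41,  1.77,  0.1 , -0.29]), np.float64(0.0), np.float64(0.0)]
(-150, 0, 200) 32 [array([ 0.06,  0.34, -0.25,  2.48,  2.6 ,  0.26, -1.1 ]), np.float64(0.0), np.float64(0.0)]
(-130, 0, 200) 30 [array([-0.02,  0.34, -0.14,  2.42,  2.57,  0.17, -1.07]), np.float64(0.0), np.float64(0.0)]
(-135, 0, 110) 25 [array([ 0.05,  0.54, -0.23,  2.43,  2.61,  0.3 , -1.1 ]), np.float64(0.0), np.float64(0.0)]
(-135, 0, 50) 25 [array([ 0.09,  0.7 , -0.3 ,  2.44,  2.67,  0.47, -1.14]), np.float64(0.0), np.float64(0.0)]
(-168, 80, 200) 15 [array([ 0.53,  0.58, -1.18,  2.29,  1.17,  0.71,  0.14]), np.float64(0.0), np.float64(0.0)]
(-168, 80, 106) 15 [array([-0.29,  0.51, -0.06,  2.39,  1.73,  0.1 , -0.42]), np.float64(0.0), np.float64(0.0)]
```

Run:
```python
from plan import *
q=np.load('q.npy');s=monitor.get_state();j0=np.array(s['joint_pos'])
j1=ik(S2W((-135,0,110),q)[0],tgt(25,q,1),np.array([.09,.6,-.3,2.4,2.6,.5,-1.2]),.03)[0]
t=np.linspace(0,1,25);js=[j0+(j1-j0)*(3*x*x-2*x**3)**1+np.eye(7)[5]*.2*np.sin(np.pi*x) for x in t]
js=[j0+(j1-j0)*x+np.eye(7)[5]*.2*np.sin(np.pi*x) for x in t]
r=rows(js);print(r.round(2));np.save('r1.npy',r)
print(np.array([W2S(fk(j,kp)[0],q)[0] for j in js])[::4].round(0))
print('model err',fk(j0,kp)[0]-s['ee_pos'])
```

```text
[[-7.31 -2.23  1.27  0.57  0.67  1.  ]
 [-7.31 -2.16  1.24  0.57  0.64  0.95]
 [-7.32 -2.06  1.2   0.57  0.61  0.88]
 [-7.32 -1.94  1.17  0.57  0.58  0.8 ]
 [-7.31 -1.79  1.14  0.57  0.55  0.71]
 [-7.31 -1.62  1.11  0.56  0.53  0.6 ]
 [-7.3  -1.43  1.09  0.56  0.5   0.49]
 [-7.28 -1.23  1.08  0.56  0.49  0.37]
 [-7.27 -1.01  1.08  0.55  0.48  0.25]
 [-7.26 -0.79  1.08  0.55  0.48  0.12]
 [-7.24 -0.56  1.09  0.55  0.48 -0.01]
 [-7.23 -0.33  1.12  0.54  0.49 -0.13]
 [-7.21 -0.1   1.16  0.54  0.51 -0.26]
 [-7.2   0.12  1.2   0.53  0.54 -0.38]
 [-7.18  0.33  1.26  0.53  0.57 -0.49]
 [-7.17  0.53  1.32  0.53  0.6  -0.59]
 [-7.16  0.7   1.39  0.52  0.65 -0.69]
 [-7.16  0.86  1.46  0.52  0.69 -0.77]
 [-7.15  0.99  1.54  0.52  0.74 -0.83]
 [-7.14  1.1   1.62  0.52  0.79 -0.88]
 [-7.14  1.17  1.7   0.52  0.83 -0.92]
 [-7.14  1.22  1.77  0.52  0.88 -0.94]
 [-7.14  1.23  1.84  0.52  0.93 -0.94]
 [-7.14  1.22  1.89  0.52  0.97 -0.92]]
[[-172.  -16.  248.]
 [-189.  -49.  217.]
 [-185.  -82.  200.]
 [-162.  -95.  188.]
 [-136.  -80.  170.]
 [-124.  -43.  143.]
 [-135.   -0.  110.]]
model err [-0.0228629  -0.37481789  0.67049424]
```

Request:
jog_arm:
  rows:
    - [-7.3,-2.2,1.3,0.57,0.67,1.0,-1]
    - [-7.3,-2.2,1.2,0.57,0.64,0.95,-1]
    - [-7.3,-2.1,1.2,0.57,0.61,0.88,-1]
    - [-7.3,-1.9,1.2,0.57,0.58,0.8,-1]
    - [-7.3,-1.8,1.1,0.57,0.55,0.7,-1]
    - [-7.3,-1.6,1.1,0.56,0.53,0.6,-1]
    - [-7.3,-1.4,1.1,0.56,0.5,0.5,-1]
    - [-7.3,-1.2,1.1,0.56,0.5,0.37,-1]

```text
time_s: 3.15
ee_pos: [481.7, -58.6, 199.8]
eef_rot: [0.646, 0.236, -0.532, 0.493]
wrist_force: [0.1, -0.3, -0.5]
gripper_width: 0.0
```

Run:
```python
from h import *
q=np.load('q.npy');s,M=st(q)
```

```text
t 3.15 tcp stand [[-183.7  -83.6  199.8]] world [481.7 -58.6 199.8] F [ 0.1 -0.3 -0.5] w 0.0 q [-0.05  0.31 -0.11  2.39  1.16  0.33 -1.69]
```

Tracking as predicted, so I'll continue.

Request:
jog_arm:
  rows:
    - [-7.3,-1.0,1.1,0.55,0.48,0.25,-1]
    - [-7.3,-0.8,1.1,0.55,0.48,0.12,-1]
    - [-7.2,-0.6,1.1,0.55,0.48,0,-1]
    - [-7.2,-0.3,1.1,0.54,0.5,-0.13,-1]
    - [-7.2,-0.1,1.2,0.54,0.5,-0.26,-1]
    - [-7.2,0.1,1.2,0.53,0.54,-0.38,-1]
    - [-7.2,0.3,1.3,0.53,0.57,-0.5,-1]
    - [-7.2,0.5,1.3,0.53,0.6,-0.6,-1]

```text
time_s: 3.95
ee_pos: [530.2, -53.5, 169.7]
eef_rot: [0.334, 0.412, -0.325, 0.783]
wrist_force: [0.6, -0.1, -0.4]
gripper_width: -0.002
```

Request:
jog_arm:
  rows:
    - [-7.2,0.7,1.4,0.52,0.65,-0.69,-1]
    - [-7.2,0.9,1.5,0.52,0.7,-0.77,-1]
    - [-7.2,1.0,1.5,0.52,0.74,-0.83,-1]
    - [-7.1,1.1,1.6,0.52,0.79,-0.88,-1]
    - [-7.1,1.2,1.7,0.52,0.83,-0.92,-1]
    - [-7.1,1.2,1.8,0.52,0.88,-0.94,-1]
    - [-7.1,1.2,1.8,0.52,0.93,-0.94,-1]
    - [-7.1,1.2,1.9,0.52,0.97,-0.92,-1]

```text
time_s: 4.75
ee_pos: [527.7, 26.8, 109.7]
eef_rot: [-0.015, 0.536, 0.023, 0.844]
wrist_force: [0.9, -0.4, 0.3]
gripper_width: 0.004
```

Run:
```python
from h import *
q=np.load('q.npy');need(q,(-135,0,50),25,1);p=cams.camera_params('wrist')
cv2.imwrite('pics/w1.png',cams.get_image('wrist'))
print(proj(p,S2W([(-92,0,60),(-92,40,60),(-92,-40,60),(-12,0,205)],q)))
```

```text
t 4.75 tcp stand [[-133.1   -0.8  109.7]] world [527.7  26.8 109.7] F [ 0.9 -0.4  0.3] w 0.004 q [ 0.02  0.54 -0.24  2.42  2.55  0.3  -1.06]
rotvec [ 0.   0.2 -0. ] shift cur cm [ 5.32  0.08 -2.71] shift tgt cm [ 5.33  0.08 -2.7 ]
[[324.32684688 294.21542785]
 [396.67078455 294.22452761]
 [251.98287147 294.01356655]
 [323.59110023 675.06624055]]
```

View pics/w1.png

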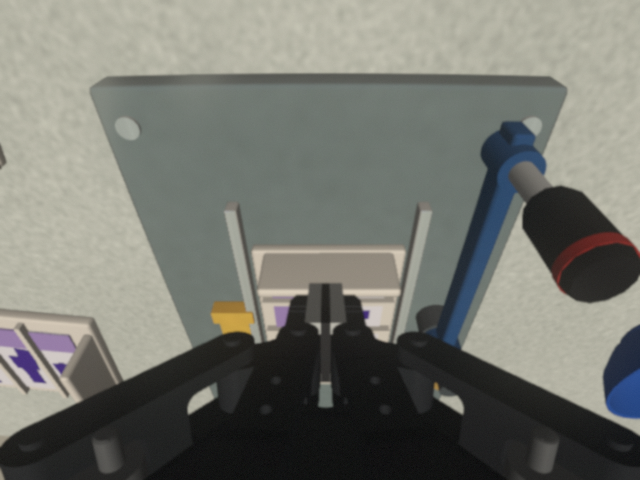

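Request:
jog_arm:
  rows:
    - [0,0,0,1.8,0,-0.9,-1]
    - [0,0,0,1.8,0,-0.9,-1]
    - [0,0,0,1.7,0,-0.9,-1]
    - [0,0,0,0,0,0,-1]

```text
time_s: 5.2
ee_pos: [525.0, 25.9, 48.5]
eef_rot: [-0.012, 0.537, 0.02, 0.843]
wrist_force: [-0.5, 1.1, 0.7]
gripper_width: 0.001
```

Request:
jog_arm:
  rows:
    - [0,-1.6,0,0.44,0,0.9,-1]
    - [0,-1.6,0,0.46,0,0.89,-1]
    - [0,-1.6,0,0.49,0,0.87,-1]
    - [0,-1.6,0,0.51,0,0.86,-1]
    - [0,-1.6,0,0.54,0,0.84,-1]
    - [0,-1.6,0,0.56,0,0.83,-1]
    - [0,-1.6,0,0.58,0,0.81,-1]
    - [0,-1.6,0,0.6,0,0.8,-1]

```text
time_s: 6.0
ee_pos: [606.0, 29.9, 50.4]
eef_rot: [-0.01, 0.438, 0.022, 0.899]
wrist_force: [-0.5, 0.2, -1.0]
gripper_width: -0.001
```

Run:
```python
from h import *
q=np.load('q.npy');need(q,(-19,0,50),38,1)
cv2.imwrite('pics/w2.png',cams.get_image('wrist'))
```

```text
t 6.0 tcp stand [[-54.7  -1.8  50.4]] world [606.   29.9  50.4] F [-0.5  0.2 -1. ] w -0.001 q [ 0.13  0.79 -0.37  2.38  2.73  0.72 -1.17]
rotvec [-0.3  0.1  0.2] shift cur cm [2.23 0.21 2.79] shift tgt cm [2.23 0.18 2.79]
```

View pics/w2.png

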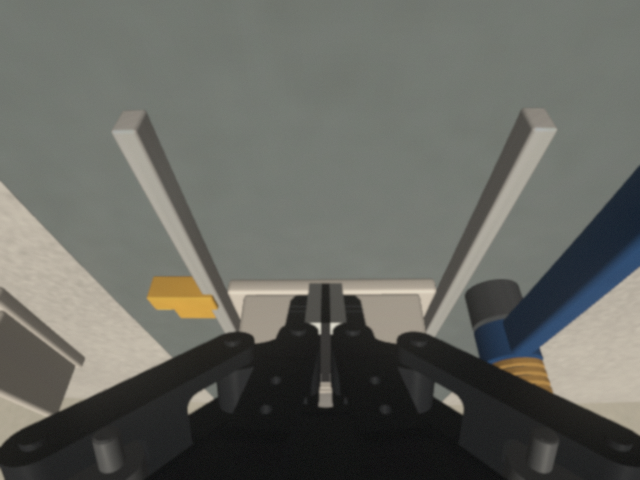

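The wrist view shows the lip squarely ahead of the fingers (columns 240–425) and being pushed. The catch is on the left.

Request:
jog_arm:
  rows:
    - [0,0,0,0.4,0.05,0.5,-1]
    - [0,0,0,0.4,0.05,0.5,-1]
    - [0,0,0,0.4,0.05,0.5,-1]
    - [0,0,0,0.4,0.05,0.5,-1]
    - [0,0,0,0.2,0,0.25,-1]

```text
time_s: 6.55
ee_pos: [635.5, 33.9, 49.7]
eef_rot: [-0.01, 0.437, 0.022, 0.899]
wrist_force: [-2.4, -0.6, 2.2]
gripper_width: 0.0
```

Request:
jog_arm:
  rows:
    - [0,0,0,0.12,0,0.15,-1]
    - [0,0,0,0.12,0,0.15,-1]

```text
time_s: 6.75
ee_pos: [638.0, 34.0, 49.1]
eef_rot: [-0.01, 0.438, 0.022, 0.899]
wrist_force: [-2.0, 0.2, 1.9]
gripper_width: -0.002
```

Run:
```python
from h import *
q=np.load('q.npy');need(q,(-19,0,50),38,1)
```

```text
t 6.75 tcp stand [[-22.6   0.4  49.1]] world [638.   34.   49.1] F [-2.   0.2  1.9] w -0.002 q [ 0.11  0.79 -0.36  2.31  2.72  0.66 -1.14]
rotvec [-0.2  0.   0.1] shift cur cm [ 0.15 -0.04  0.34] shift tgt cm [ 0.15 -0.04  0.34]
```

Single 2 mm steps now, watching for the stop's force.

Request:
jog_arm:
  rows:
    - [0,0,0,0.12,0,0.16,-1]
    - [0,0,0,0.06,0,0.08,-1]

```text
time_s: 6.95
ee_pos: [641.2, 34.0, 49.1]
eef_rot: [-0.01, 0.438, 0.022, 0.899]
wrist_force: [-4.1, -0.6, 2.3]
gripper_width: 0.005
```

Request:
jog_arm:
  rows:
    - [0,0,0,0.12,0,0.16,-1]
    - [0,0,0,0,0,0,-1]

```text
time_s: 7.15
ee_pos: [641.3, 34.0, 48.6]
eef_rot: [-0.01, 0.44, 0.023, 0.898]
wrist_force: [-5.1, -1.1, 3.5]
gripper_width: -0.001
```

Request:
jog_arm:
  rows:
    - [0,0,0,0.12,0,0.16,-1]
    - [0,0,0,0,0,0,-1]

```text
time_s: 7.35
ee_pos: [641.4, 34.0, 48.2]
eef_rot: [-0.011, 0.441, 0.023, 0.897]
wrist_force: [-8.9, -0.7, 5.5]
gripper_width: 0.004
```

Run:
```python
from plan import *
q=np.load('q.npy');s,M=st(q);j0=np.array(s['joint_pos'])
for n,P in(('C',(-168,80,106)),('D',(-14,-68,106)),('E',(-14,-68,84))):
  for a in(15,20,25,35,40):
    for dy in(-60,-40,-20,0,20,40):
      if n!='C' and (a<35 or abs(dy)>20):continue
      j,e,o=ik(S2W(P,q)[0],tgt(a,q,1,dy),j0,.02)
      if e<1 and o<.5:print(n,a,dy,j.round(2),'marg',np.minimum(j-lo,hi-j).min().round(2),'dist',np.abs(j-j0).max().round(2))
```

```text
t 7.35 tcp stand [[-19.2   0.3  48.2]] world [641.4  34.   48.2] F [-8.9 -0.7  5.5] w 0.004 q [ 0.11  0.79 -0.35  2.3   2.71  0.64 -1.14]
C 15 -60 [ 0.14  0.68 -0.81  2.26  1.2   0.81 -1.02] marg 0.25 dist 1.51
C 15 -40 [ 0.13  0.65 -0.76  2.31  1.32  0.69 -0.77] marg 0.2 dist 1.39
C 15 -20 [ 0.11  0.6  -0.66  2.35  1.44  0.53 -0.52] marg 0.16 dist 1.27
C 15 0 [-0.29  0.51 -0.06  2.39  1.73  0.1  -0.42] marg 0.02 dist 0.99
C 15 20 [-0.07  0.52 -0.26  2.39  1.7   0.1   0.  ] marg 0.02 dist 1.14
C 15 40 [ 0.46  0.7  -0.94  2.34  1.42  0.44  0.69] marg 0.17 dist 1.83
C 20 -60 [ 0.04  0.67 -0.73  2.27  1.25  0.83 -1.1 ] marg 0.24 dist 1.47
C 20 -40 [-0.    0.61 -0.63  2.34  1.43  0.67 -0.92] marg 0.17 dist 1.29
C 20 -20 [-0.16  0.54 -0.34  2.41  1.71  0.41 -0.82] marg 0.1 dist 1.01
C 20 0 [-0.26  0.52 -0.09  2.44  2.4   0.21 -1.1 ] marg 0.07 dist 0.43
C 20 20 [-0.06  0.53 -0.24  2.43  2.73  0.17 -1.  ] marg 0.08 dist 0.47
C 20 40 [ 0.19  0.57 -0.49  2.4   2.36  0.1  -0.22] marg 0.02 dist 0.92
C 25 -60 [-0.06  0.66 -0.66  2.29  1.29  0.87 -1.18] marg 0.22 dist 1.43
C 25 -40 [-0.12  0.61 -
[... 789 characters left out ...]
.71 -0.53  2.2   3.09  0.23 -0.92] marg 0.15 dist 0.41
D 40 -20 [ 0.08  0.67 -0.26  2.29  2.44  0.62 -1.19] marg 0.22 dist 0.28
D 40 0 [ 0.31  0.69 -0.38  2.3   2.86  0.53 -1.13] marg 0.21 dist 0.2
D 40 20 [ 0.58  0.75 -0.58  2.24  3.19  0.34 -0.97] marg 0.26 dist 0.47
E 35 -20 [ 0.06  0.69 -0.21  2.26  2.4   0.51 -1.15] marg 0.25 dist 0.31
E 35 0 [ 0.27  0.7  -0.33  2.26  2.81  0.43 -1.09] marg 0.25 dist 0.21
E 35 20 [ 0.51  0.75 -0.52  2.21  3.11  0.27 -0.93] marg 0.19 dist 0.4
E 40 -20 [ 0.09  0.72 -0.27  2.3   2.47  0.67 -1.21] marg 0.21 dist 0.25
E 40 0 [ 0.31  0.74 -0.38  2.3   2.88  0.58 -1.13] marg 0.21 dist 0.19
E 40 20 [ 0.56  0.79 -0.56  2.24  3.21  0.38 -0.97] marg 0.27 dist 0.49
```

Request:
jog_arm:
  rows:
    - [0,0,0,-0.6,0,-0.8,-1]
    - [0,0,0,-1.2,0,-0.8,-1]
    - [0,0,0,-3,0,0,-1]
    - [0,0,0,-4,0,0,-1]
    - [0,0,0,-4,0,0,-1]

```text
time_s: 7.85
ee_pos: [552.8, 29.7, 140.8]
eef_rot: [-0.01, 0.438, 0.022, 0.899]
wrist_force: [0.7, -0.3, 0.5]
gripper_width: -0.0
```

```bash
cat >> plan.py <<'E'
from scipy.spatial.transform import Slerp
def line(s,P,M1,n,q):
    """n equal rows to stand TCP point P with world orientation M1"""
    M0=R.from_quat(s['eef_rot']);sl=Slerp([0,1],R.concatenate([M0,R.from_matrix(M1)]));p0=np.array(s['ee_pos']);p1=S2W(P,q)[0]
    t=np.linspace(0,1,n+1);rs=[sl(x) for x in t];out=[];j=np.array(s['joint_pos'])
    for i in range(n):
        out.append(np.r_[(rs[i].inv()*rs[i+1]).as_rotvec(degrees=True),rs[i].as_matrix().T@(p1-p0)/n/10])
        j,e,o=ik(p0+(p1-p0)*t[i+1],rs[i+1].as_matrix(),j,.02)
    print(np.array(out).round(2).tolist());print('final j',j.round(2),e,o)
    return j
E
python3 - <<'E'
from plan import *
q=np.load('q.npy');s,M=st(q);cv2.imwrite('pics/w3.png',cams.get_image('wrist'));cv2.imwrite('pics/top3.png',cams.get_image('top')[110:320,220:400].repeat(3,0).repeat(3,1))
p=cams.camera_params('wrist')
D=tgt(25,q,1,-40);Ps=W2S(S2W([(-168,80,106)],q)-78*D[:,0],q)[0];print(Ps)
line(s,Ps,D,8,q)
print(proj(p,S2W([(0,0,60),(0,40,60),(0,-40,60),(0,40,28)],q)))
E
```

```text
t 7.85 tcp stand [[-107.8    0.7  140.8]] world [552.8  29.7 140.8] F [ 0.7 -0.3  0.5] w -0.0 q [ 0.12  0.55 -0.39  2.48  2.66  0.59 -1.17]
[-193.25206094  101.18899502  176.69200739]
[[4.24, 1.56, -2.61, -1.01, 1.25, -0.57], [4.24, 1.56, -2.61, -1.05, 1.16, -0.69], [4.24, 1.56, -2.61, -1.08, 1.05, -0.8], [4.24, 1.56, -2.61, -1.1, 0.94, -0.9], [4.24, 1.56, -2.61, -1.12, 0.82, -1.0], [4.24, 1.56, -2.61, -1.12, 0.69, -1.08], [4.24, 1.56, -2.61, -1.12, 0.56, -1.16], [4.24, 1.56, -2.61, -1.11, 0.42, -1.23]]
final j [-0.35  0.4  -0.31  2.37  1.19  0.58 -0.78] 1.2122500383251862e-05 8.467904170578385e-06
[[323.06152278 279.64976251]
 [376.30378017 279.62488807]
 [269.86786344 279.59854518]
 [373.09055001 245.06076833]]
```

View pics/w3.png

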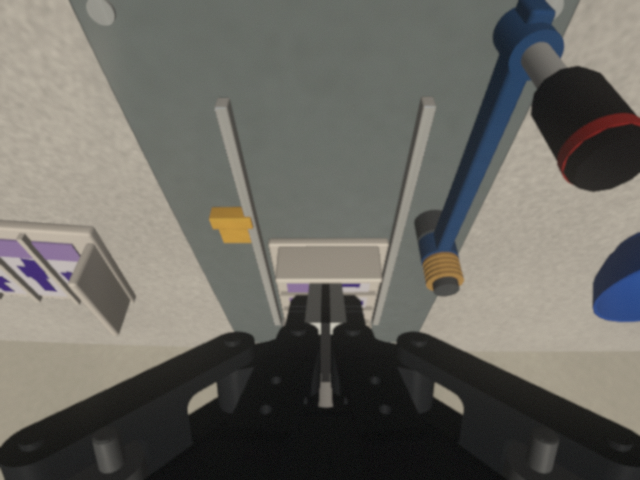

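View pics/top3.png

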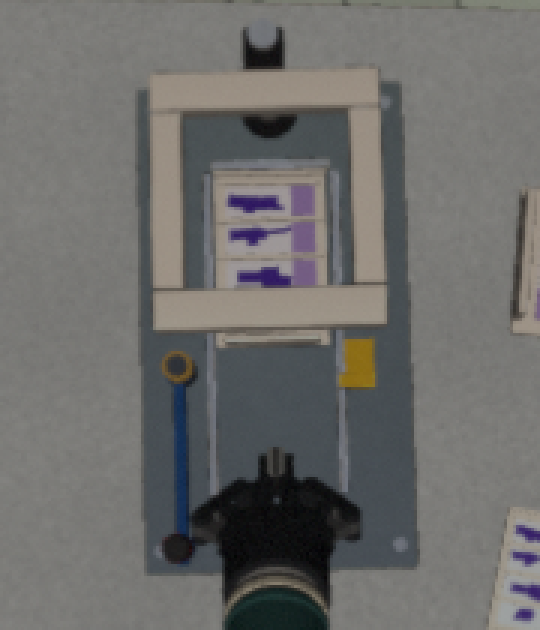

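Request:
jog_arm:
  rows:
    - [4.2,1.6,-2.6,-1.6,1.2,-0.6,-1]
    - [4.2,1.6,-2.6,-1.5,1.15,-0.7,-1]
    - [4.2,1.6,-2.6,-1.1,1.05,-0.8,-1]
    - [4.2,1.6,-2.6,-1.1,0.95,-0.9,-1]
    - [4.2,1.6,-2.6,-1.1,0.8,-1.0,-1]
    - [4.2,1.6,-2.6,-0.9,0.7,-1.1,0.4]
    - [4.2,1.6,-2.6,-0.9,0.55,-1.15,0.4]
    - [4.2,1.6,-2.6,-0.9,0.4,-1.25,0.4]

```text
time_s: 8.75
ee_pos: [459.1, 122.8, 177.9]
eef_rot: [0.166, 0.512, -0.265, 0.8]
wrist_force: [-0.5, 0.3, 1.1]
gripper_width: 0.507
```

Run:
```python
from plan import *
q=np.load('q.npy');s,M=st(q);p=cams.camera_params('wrist');cv2.imwrite('pics/w4.png',cams.get_image('wrist'))
print(proj(p,S2W([(-168,80,124),(-168,80,88),(-20,80,56)],q)))
print(need(q,(-168,80,106),25,1,-40))
```

```text
t 8.75 tcp stand [[-196.5   98.8  177.9]] world [459.1 122.8 177.9] F [-0.5  0.3  1.1] w 0.507 q [-0.49  0.39 -0.15  2.37  1.11  0.53 -0.7 ]
[[330.44059625 281.17135387]
 [330.14240275 238.99367558]
 [434.15554901 314.14270832]]
t 8.8 tcp stand [[-195.8  102.6  178.3]] world [459.5 126.7 178.3] F [1.  2.  0.7] w 0.593 q [-0.49  0.39 -0.15  2.36  1.1   0.53 -0.7 ]
rotvec [ 0.5 -0.3 -0.2] shift cur cm [8.06 0.02 0.24] shift tgt cm [8.06 0.05 0.19]
None
```

View pics/w4.png

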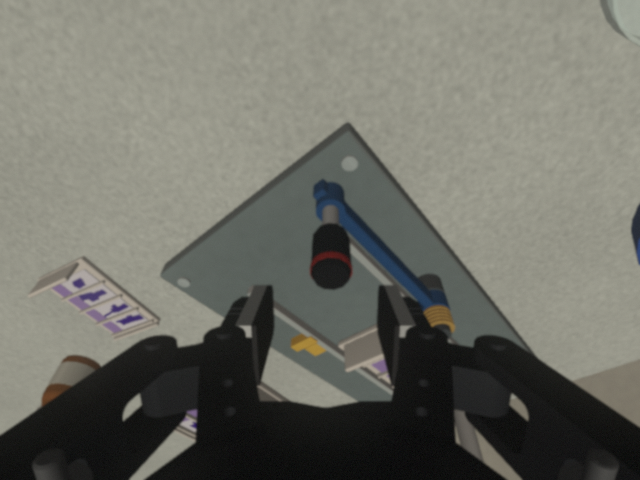

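Run:
```python
from plan import *
q=np.load('q.npy');s,M=st(q);p=cams.camera_params('wrist');im=cams.get_image('wrist')
for z in(124,88):
    for u in proj(p,S2W([(-168,80,z)],q)):print(u);cv2.circle(im,tuple(int(round(v)) for v in u),1,(0,255,0),-1)
cv2.imwrite('pics/w5.png',cv2.resize(im[160:320,230:430],None,fx=4,fy=3.75,interpolation=cv2.INTER_CUBIC))
```

```text
t 8.8 tcp stand [[-195.8  102.6  178.3]] world [459.5 126.7 178.3] F [1.  2.  0.7] w 0.593 q [-0.49  0.39 -0.15  2.36  1.1   0.53 -0.7 ]
[323.77016052 283.33845678]
[324.00775437 241.30912323]
```

View pics/w5.png

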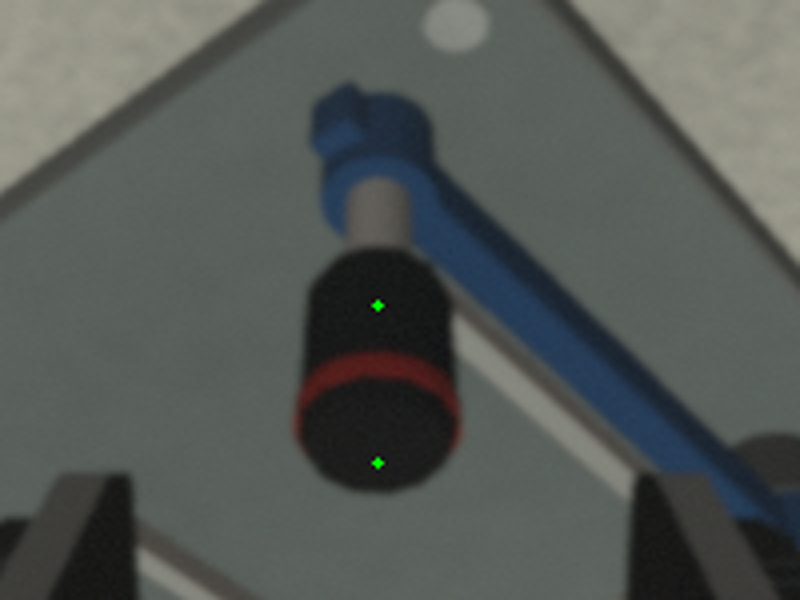

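Knob top disc centre is at about (324,276), roughly 7 px above the prediction, which is a 4 mm correction along tool -z. Advancing and pinching.

Request:
jog_arm:
  rows:
    - [0,0,0,2,0,0,0.4]
    - [0,0,0,2,0,0,0.4]
    - [0,0,0,2,0,0,0.4]
    - [0,0,0,2,0,-0.1,0.4]
    - [0,0,0,0,0,0,0.4]

```text
time_s: 9.35
ee_pos: [485.5, 100.0, 102.9]
eef_rot: [0.164, 0.513, -0.265, 0.8]
wrist_force: [0.1, -0.5, 0.4]
gripper_width: 0.7
```

Request:
jog_arm:
  rows:
    - [0,0,0,0,0,0,-1]
    - [0,0,0,0,0,0,-1]
    - [0,0,0,0,0,0,-1]
    - [0,0,0,0,0,0,-1]

```text
time_s: 9.75
ee_pos: [486.3, 103.5, 105.9]
eef_rot: [0.167, 0.511, -0.262, 0.801]
wrist_force: [0.1, 1.1, 2.9]
gripper_width: 0.251
```

Run:
```python
from plan import *
q=np.load('q.npy');s,M=st(q);im=cams.get_image('wrist')
cv2.imwrite('pics/w6.png',im)
```

```text
t 9.75 tcp stand [[-170.3   78.1  105.9]] world [486.3 103.5 105.9] F [0.1 1.1 2.9] w 0.251 q [-0.49  0.55 -0.05  2.38  1.51  0.43 -1.06]
```

View pics/w6.png

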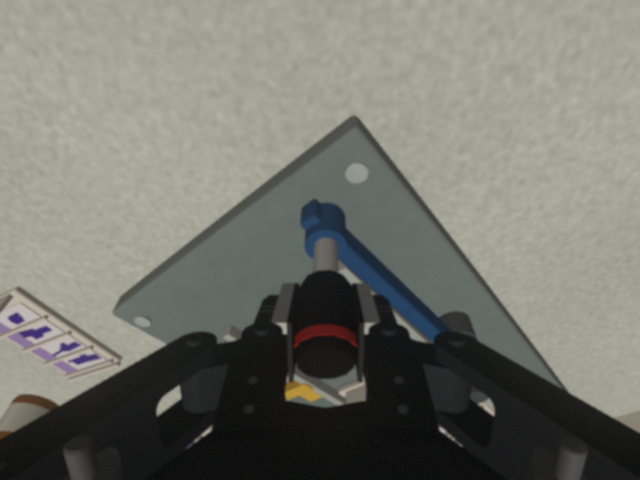

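```bash
cat > swing.py <<'E'
from plan import *
def swing(th0,th1,n,off,lean,dy,z=106,zoff=0):
    """rows along the arc from current state; lean,dy=(now,end)"""
    q=np.load('q.npy');s,M=st(q);p=np.array(s['ee_pos']);j=np.array(s['joint_pos']);Mc=M
    for i in range(1,n+1):
        t=i/n;th=th0+(th1-th0)*t
        P=S2W((-20-148*np.cos(th)+off[0],80-148*np.sin(th)+off[1],s['ee_pos'][2]+zoff*t),q)[0]
        D=tgt(lean[0]+(lean[1]-lean[0])*t,q,1,dy[0]+(dy[1]-dy[0])*t)
        print(np.r_[R.from_matrix(Mc.T@D).as_rotvec(degrees=True).round(1),(Mc.T@(P-p)/10).round(2)].tolist(),end=' ')
        j,e,o=ik(P,D,j,.02)
        if i%4==0 or e>1:print('\n  th',round(th,2),j.round(2),round(e,1),round(o,1))
        p=P;Mc=D
E
python3 - <<'E'
from swing import *
swing(0,1.45,24,(-2.3,-1.9),(25,38),(-40,-10))
E
```

```text
t 9.8 tcp stand [[-170.3   78.   105.9]] world [486.3 103.4 105.9] F [-0.6  2.3  2.7] w 0.256 q [-0.49  0.55 -0.05  2.38  1.51  0.43 -1.06]
[-0.5, -0.6, 0.3, 0.24, -0.66, 0.52] [-1.1, -0.5, 0.5, 0.27, -0.64, 0.56] [-1.1, -0.5, 0.6, 0.28, -0.62, 0.58] [-1.1, -0.5, 0.6, 0.3, -0.59, 0.6] 
  th 0.24 [-0.37  0.55 -0.09  2.45  1.85  0.46 -1.24] 0.0 0.0
[-1.1, -0.5, 0.6, 0.32, -0.57, 0.61] [-1.1, -0.5, 0.6, 0.33, -0.54, 0.63] [-1.1, -0.5, 0.6, 0.35, -0.51, 0.65] [-1.1, -0.5, 0.6, 0.36, -0.48, 0.66] 
  th 0.48 [-0.24  0.57 -0.13  2.47  2.09  0.5  -1.3 ] 0.0 0.0
[-1.1, -0.5, 0.6, 0.38, -0.45, 0.67] [-1.1, -0.5, 0.6, 0.39, -0.42, 0.68] [-1.1, -0.5, 0.6, 0.41, -0.39, 0.69] [-1.1, -0.5, 0.6, 0.42, -0.36, 0.7] 
  th 0.72 [-0.12  0.58 -0.16  2.47  2.28  0.54 -1.31] 0.0 0.0
[-1.1, -0.5, 0.7, 0.43, -0.33, 0.71] [-1.1, -0.5, 0.7, 0.45, -0.3, 0.71] [-1.1, -0.5, 0.7, 0.46, -0.27, 0.72] [-1.0, -0.5, 0.7, 0.47, -0.23, 0.72] 
  th 0.97 [-0.01  0.6  -0.19  2.44  2.45  0.55 -1.29] 0.0 0.0
[-1.0, -0.5, 0.7, 0.48, -0.2, 0.73] [-1.0, -0.5, 0.7, 0.49, -0.17, 0.73] [-1.0, -0.5, 0.7, 0.5, -0.13, 0.73] [-1.0, -0.5, 0.7, 0.51, -0.1, 0.73] 
  th 1.21 [ 0.08  0.62 -0.21  2.4   2.59  0.56 -1.27] 0.0 0.0
[-1.0, -0.5, 0.7, 0.52, -0.06, 0.72] [-1.0, -0.5, 0.7, 0.53, -0.03, 0.72] [-1.0, -0.5, 0.8, 0.54, 0.01, 0.71] [-1.0, -0.5, 0.8, 0.54, 0.04, 0.71] 
  th 1.45 [ 0.15  0.65 -0.24  2.34  2.71  0.55 -1.24] 0.0 0.0
```

Run:
```python
from swing import *
swing(0,.5,8,(-2.3,-1.9),(25,24),(-40,-30))
```

```text
t 9.8 tcp stand [[-170.3   78.   105.9]] world [486.3 103.4 105.9] F [-0.6  2.3  2.7] w 0.256 q [-0.49  0.55 -0.05  2.38  1.51  0.43 -1.06]
[-0.5, 0.0, 0.3, 0.25, -0.69, 0.54] [-1.1, 0.1, 0.5, 0.27, -0.66, 0.58] [-1.1, 0.1, 0.5, 0.28, -0.64, 0.61] [-1.1, 0.1, 0.5, 0.29, -0.61, 0.63] 
  th 0.25 [-0.36  0.54 -0.06  2.43  1.78  0.39 -1.14] 0.0 0.0
[-1.1, 0.1, 0.5, 0.3, -0.58, 0.66] [-1.1, 0.1, 0.5, 0.31, -0.55, 0.68] [-1.1, 0.1, 0.5, 0.31, -0.52, 0.7] [-1.1, 0.1, 0.5, 0.32, -0.49, 0.72] 
  th 0.5 [-0.24  0.54 -0.07  2.43  1.96  0.35 -1.12] 0.0 0.0
```

Request:
jog_arm:
  rows:
    - [-0.5,0,0.3,0.25,-0.69,0.54,-1]
    - [-1.1,0.1,0.5,0.27,-0.66,0.58,-1]
    - [-1.1,0.1,0.5,0.28,-0.64,0.61,-1]
    - [-1.1,0.1,0.5,0.29,-0.61,0.63,-1]
    - [-1.1,0.1,0.5,0.3,-0.58,0.66,-1]
    - [-1.1,0.1,0.5,0.31,-0.55,0.68,-1]
    - [-1.1,0.1,0.5,0.31,-0.52,0.7,-1]
    - [-1.1,0.1,0.5,0.32,-0.49,0.72,-1]

```text
time_s: 10.6
ee_pos: [508.7, 35.0, 105.6]
eef_rot: [0.127, 0.529, -0.195, 0.816]
wrist_force: [1.8, 5.1, -1.4]
gripper_width: 0.251
```

Run:
```python
from swing import *
q=np.load('q.npy');s=monitor.get_state();P=W2S(s['ee_pos'],q)[0];x,y=P[0]+22.3,P[1]-78.1;print('ang',np.arctan2(-y,-x),'rad',np.hypot(x,y))
M=R.from_quat(s['eef_rot']).as_matrix();print('lean',np.degrees(np.arccos(-M[2,0])),'dy',np.degrees(np.arctan2(M[1,0],M[0,0])-q[2]))
swing(.5,1.0,8,(-2.3,-1.9),(24,28),(-30,-20))
```

```text
ang 0.4937400085436695 rad 146.8712268119386
lean 24.112618691864782 dy -29.86774601039994
t 10.6 tcp stand [[-151.6    8.5  105.6]] world [508.7  35.  105.6] F [ 1.8  5.1 -1.4] w 0.251 q [-0.29  0.54 -0.05  2.41  1.9   0.34 -1.1 ]
[-1.2, -0.4, 0.5, 0.34, -0.6, 0.75] [-1.1, -0.5, 0.5, 0.34, -0.42, 0.75] [-1.1, -0.5, 0.5, 0.35, -0.39, 0.76] [-1.1, -0.5, 0.5, 0.37, -0.35, 0.77] 
  th 0.75 [-0.11  0.56 -0.13  2.41  2.15  0.38 -1.14] 0.0 0.0
[-1.1, -0.5, 0.6, 0.38, -0.32, 0.78] [-1.1, -0.5, 0.6, 0.39, -0.28, 0.79] [-1.1, -0.5, 0.6, 0.4, -0.25, 0.79] [-1.1, -0.5, 0.6, 0.42, -0.21, 0.8] 
  th 1.0 [ 0.    0.58 -0.17  2.38  2.31  0.39 -1.13] 0.0 0.0
```

Request:
jog_arm:
  rows:
    - [-1.1,-0.4,0.5,0.33,-0.48,0.74,-1]
    - [-1.1,-0.5,0.5,0.34,-0.42,0.75,-1]
    - [-1.1,-0.5,0.5,0.35,-0.39,0.76,-1]
    - [-1.1,-0.5,0.5,0.37,-0.35,0.77,-1]
    - [-1.1,-0.5,0.6,0.38,-0.32,0.78,-1]
    - [-1.1,-0.5,0.6,0.39,-0.28,0.79,-1]
    - [-1.1,-0.5,0.6,0.4,-0.25,0.79,-1]
    - [-1.1,-0.5,0.6,0.42,-0.21,0.8,-1]

```text
time_s: 11.4
ee_pos: [559.0, -14.2, 105.2]
eef_rot: [0.078, 0.511, -0.125, 0.847]
wrist_force: [-0.7, 7.9, 3.7]
gripper_width: 0.252
```

Run:
```python
from swing import *
q=np.load('q.npy');s=monitor.get_state();P=W2S(s['ee_pos'],q)[0];x,y=P[0]+22.3,P[1]-78.1;print('ang',np.arctan2(-y,-x),'rad',np.hypot(x,y))
M=R.from_quat(s['eef_rot']).as_matrix();print('lean',np.degrees(np.arccos(-M[2,0])),'dy',np.degrees(np.arctan2(M[1,0],M[0,0])-q[2]))
swing(1.,1.48,8,(-2.3,-1.9),(28,38),(-20,-10))
```

```text
ang 0.9787253779813391 rad 146.46778812697502
lean 27.761520768712963 dy -19.57474001973787
t 11.4 tcp stand [[-104.   -43.4  105.2]] world [559.  -14.2 105.2] F [-0.7  7.9  3.7] w 0.252 q [-0.05  0.57 -0.15  2.37  2.27  0.37 -1.12]
[-1.2, -1.5, 0.4, 0.53, -0.39, 1.01] [-1.1, -1.2, 0.6, 0.43, -0.14, 0.77] [-1.1, -1.2, 0.6, 0.45, -0.1, 0.76] [-1.1, -1.2, 0.7, 0.47, -0.07, 0.75] 
  th 1.24 [ 0.11  0.62 -0.25  2.36  2.49  0.48 -1.16] 0.0 0.0
[-1.0, -1.2, 0.7, 0.48, -0.03, 0.74] [-1.0, -1.2, 0.7, 0.5, -0.0, 0.73] [-1.0, -1.2, 0.7, 0.52, 0.03, 0.72] [-1.0, -1.2, 0.8, 0.53, 0.07, 0.71] 
  th 1.48 [ 0.2   0.66 -0.31  2.33  2.65  0.56 -1.16] 0.0 0.0
```

Request:
jog_arm:
  rows:
    - [-1.1,-1.2,0.5,0.43,-0.18,0.78,-1]
    - [-1.1,-1.2,0.6,0.43,-0.14,0.77,-1]
    - [-1.1,-1.2,0.6,0.45,-0.1,0.76,-1]
    - [-1.1,-1.2,0.7,0.47,-0.07,0.75,-1]
    - [-1.0,-1.2,0.7,0.48,-0.03,0.74,-1]
    - [-1.0,-1.2,0.7,0.5,0,0.73,-1]
    - [-1.0,-1.2,0.7,0.52,0.03,0.72,-1]
    - [-1.0,-1.2,0.8,0.53,0.07,0.71,-1]

```text
time_s: 12.2
ee_pos: [623.7, -33.9, 103.5]
eef_rot: [0.027, 0.444, -0.054, 0.894]
wrist_force: [-6.2, 4.9, 3.0]
gripper_width: 0.25
```

Run:
```python
from swing import *
q=np.load('q.npy');s=monitor.get_state();P=W2S(s['ee_pos'],q)[0];x,y=P[0]+22.3,P[1]-78.1;print('ang',np.arctan2(-y,-x),'rad',np.hypot(x,y))
M=R.from_quat(s['eef_rot']).as_matrix();print('lean',np.degrees(np.arccos(-M[2,0])),'dy',np.degrees(np.arctan2(M[1,0],M[0,0])-q[2]))
swing(1.48,1.61,3,(-2.3,-1.9),(38,39),(-10,-10))
cv2.imwrite('pics/w7.png',cams.get_image('wrist'))
cv2.imwrite('pics/top7.png',cams.get_image('top')[110:320,220:400].repeat(3,0).repeat(3,1))
t=cams.get_image('scene')[175:345,245:445];cv2.imwrite('pics/scene7.png',cv2.resize(t,None,fx=3.5,fy=3.5,interpolation=cv2.INTER_CUBIC))
```

```text
ang 1.4457574080606412 rad 145.78902801767546
lean 37.12544252427596 dy -9.891376033932618
t 12.2 tcp stand [[-40.5 -66.6 103.5]] world [623.7 -33.9 103.5] F [-6.2  4.9  3. ] w 0.25 q [ 0.15  0.65 -0.3   2.33  2.61  0.54 -1.16]
[-0.0, -1.2, -0.1, 0.7, -0.12, 0.92] [-0.0, -0.3, 0.0, 0.39, 0.1, 0.5] [-0.0, -0.3, 0.0, 0.39, 0.12, 0.49]
```

View pics/w7.png

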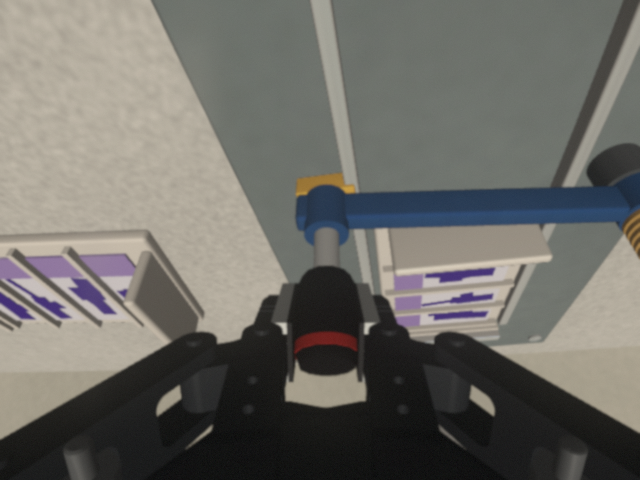

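View pics/scene7.png

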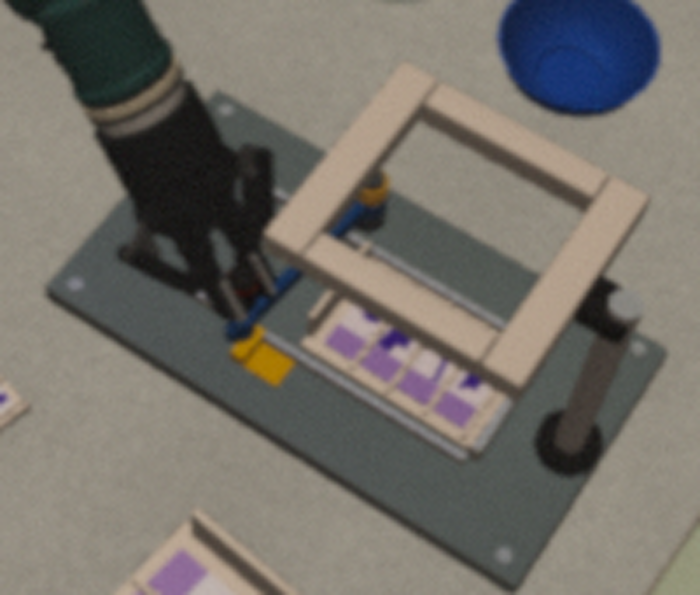

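View pics/top7.png

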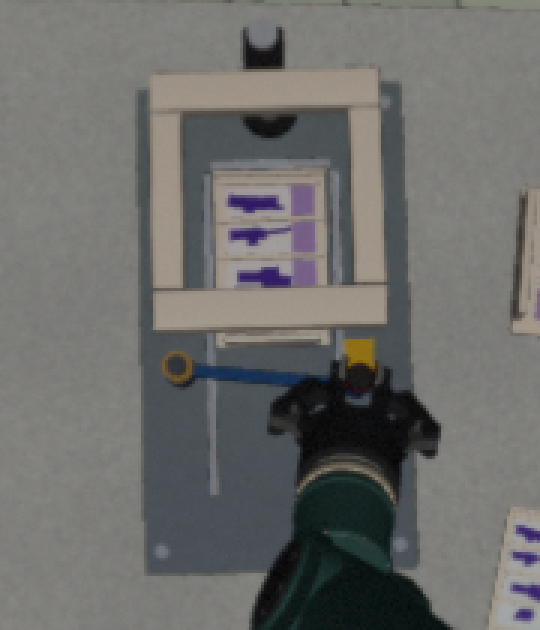

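The wrist view shows the knob held between the pads and the gate bar just short of shut, with its tip at the catch near (325,190). I estimate about 1.45 rad and will ease it further.

Request:
jog_arm:
  rows:
    - [0,-0.3,0,0.4,0.05,0.56,-1]
    - [0,-0.3,0,0.4,0.08,0.56,-1]
    - [0,-0.3,0,0.3,0.08,0.42,-1]
    - [0,0,0,0,0,0,-1]

```text
time_s: 12.75
ee_pos: [641.6, -34.2, 103.2]
eef_rot: [0.027, 0.439, -0.054, 0.896]
wrist_force: [-7.6, 7.3, 2.0]
gripper_width: 0.252
```

Run:
```python
from swing import *
q=np.load('q.npy');s,M=st(q);P=W2S(s['ee_pos'],q)[0];x,y=P[0]+22.3,P[1]-78.1;print('ang',np.arctan2(-y,-x),'rad',np.hypot(x,y))
```

```text
t 12.75 tcp stand [[-22.7 -67.8 103.2]] world [641.6 -34.2 103.2] F [-7.6  7.3  2. ] w 0.252 q [ 0.15  0.66 -0.29  2.3   2.61  0.54 -1.15]
ang 1.5681591375307298 rad 145.91756150705254
```

Request:
jog_arm:
  rows:
    - [0,0,0,0.12,0.1,0.16,-1]
    - [0,0,0,0,0,0,-1]

```text
time_s: 12.95
ee_pos: [643.1, -34.1, 103.2]
eef_rot: [0.027, 0.439, -0.055, 0.896]
wrist_force: [-6.2, 5.0, 2.4]
gripper_width: 0.254
```

Request:
jog_arm:
  rows:
    - [0,0,0,0.12,0.1,0.16,-1]
    - [0,0,0,0,0,0,-1]

```text
time_s: 13.15
ee_pos: [645.1, -33.9, 103.1]
eef_rot: [0.027, 0.439, -0.055, 0.896]
wrist_force: [-6.9, 5.0, 1.6]
gripper_width: 0.254
```

Request:
jog_arm:
  rows:
    - [0,0,0,0.12,0.05,0.16,-1]
    - [0,0,0,0,0,0,-1]

```text
time_s: 13.35
ee_pos: [647.1, -33.7, 103.2]
eef_rot: [0.027, 0.439, -0.055, 0.896]
wrist_force: [-6.7, 5.2, 2.4]
gripper_width: 0.252
```

Run:
```python
from swing import *
q=np.load('q.npy');s,M=st(q);P=W2S(s['ee_pos'],q)[0];x,y=P[0]+22.3,P[1]-78.1;print('ang',np.arctan2(-y,-x),'rad',np.hypot(x,y))
p=cams.camera_params('wrist');im=cams.get_image('wrist')
for th in(1.57,1.61,1.65):
    print(th,proj(p,S2W([(-20-t*np.cos(th)-5*np.sin(th),80-t*np.sin(th)+5*np.cos(th),56) for t in(20,130)],q)).round(1).tolist())
print('catch',proj(p,S2W([(-25.5,-68,32),(-25.5,-83,32),(-37.5,-68,32),(-37.5,-83,32)],q)).round(1).tolist())
cv2.imwrite('pics/w8.png',cv2.resize(im[60:330,260:640],None,fx=2.1,fy=2.1,interpolation=cv2.INTER_CUBIC))
```

```text
t 13.35 tcp stand [[-17.1 -67.6 103.2]] world [647.1 -33.7 103.2] F [-6.7  5.2  2.4] w 0.252 q [ 0.14  0.66 -0.28  2.29  2.6   0.53 -1.15]
ang 1.6063888973038976 rad 145.81861425168862
1.57 [[631.0, 178.6], [359.4, 209.3]]
1.61 [[629.6, 180.1], [360.4, 217.0]]
1.65 [[628.3, 181.5], [361.8, 224.4]]
catch [[318.8, 175.3], [288.2, 179.4], [313.7, 156.0], [281.5, 160.5]]
```

View pics/w8.png

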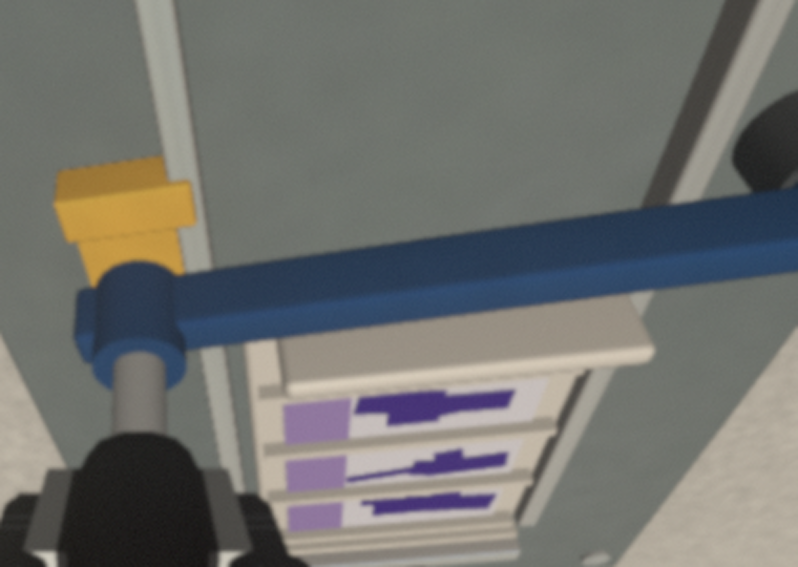

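The bar slope gives about 1.60 rad, which agrees with the TCP arc estimate of 1.606. Adding 1 mm, then pushing straight down.

Request:
jog_arm:
  rows:
    - [0,0,0,0.06,0.03,0.08,-1]
    - [0,0,0,0.32,0,-0.245,-1]
    - [0,0,0,0.32,0,-0.245,-1]
    - [0,0,0,0.32,0,-0.245,-1]
    - [0,0,0,0,0,0,-1]

```text
time_s: 13.9
ee_pos: [648.4, -33.6, 91.1]
eef_rot: [0.027, 0.439, -0.055, 0.896]
wrist_force: [-6.2, 4.1, 2.1]
gripper_width: 0.253
```

Request:
jog_arm:
  rows:
    - [0,0,0,0.32,0,-0.245,-1]
    - [0,0,0,0.32,0,-0.245,-1]
    - [0,0,0,0,0,0,-1]

```text
time_s: 14.2
ee_pos: [652.7, -33.2, 86.7]
eef_rot: [0.027, 0.434, -0.055, 0.899]
wrist_force: [-7.7, 4.4, 13.1]
gripper_width: 0.253
```

Run:
```python
from swing import *
q=np.load('q.npy');s,M=st(q);P=W2S(s['ee_pos'],q)[0];x,y=P[0]+22.3,P[1]-78.1;print('ang',np.arctan2(-y,-x),'rad',np.hypot(x,y))
im=cams.get_image('wrist')
cv2.imwrite('pics/w9.png',cv2.resize(im[60:400,240:640],None,fx=1.7,fy=1.7,interpolation=cv2.INTER_CUBIC))
```

```text
t 14.2 tcp stand [[-11.5 -67.4  86.7]] world [652.7 -33.2  86.7] F [-7.7  4.4 13.1] w 0.253 q [ 0.15  0.71 -0.3   2.28  2.62  0.57 -1.16]
ang 1.6446696305035486 rad 145.88670585724591
```

View pics/w9.png

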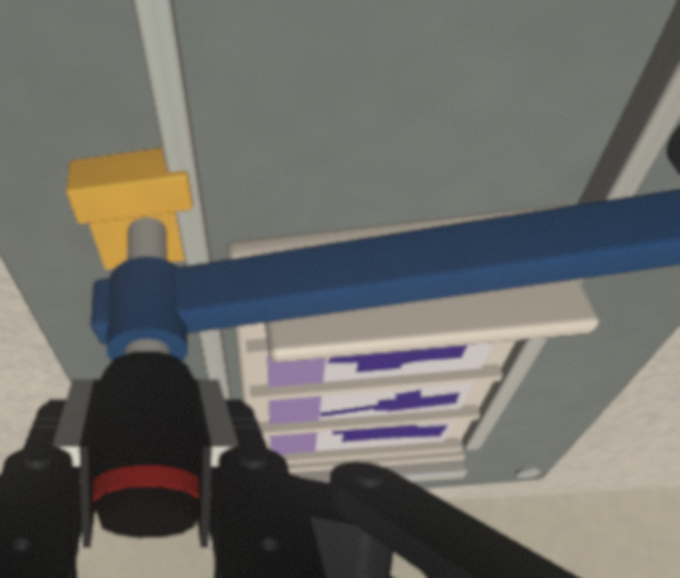

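z has dropped about 19 mm from the initial pinch and Fz rises to 13 N, so the bolt is bottomed. In the view the bolt stands on the tray side of the catch. Easing back so it seats, before letting go.

Request:
jog_arm:
  rows:
    - [0,0,0,-0.18,0,-0.24,-1]
    - [0,0,0,-0.18,0,-0.24,-1]
    - [0,0,0,-0.18,0,-0.24,-1]
    - [0,0,0,0,0,0,-1]

```text
time_s: 14.65
ee_pos: [643.3, -33.8, 86.7]
eef_rot: [0.027, 0.434, -0.057, 0.899]
wrist_force: [-6.2, 3.7, 12.3]
gripper_width: 0.253
```

Request:
jog_arm:
  rows:
    - [0,0,0,-0.12,0,-0.16,-1]
    - [0,0,0,-0.12,0,-0.16,-1]
    - [0,0,0,0,0,0,-1]

```text
time_s: 14.95
ee_pos: [642.0, -33.9, 86.8]
eef_rot: [0.027, 0.432, -0.057, 0.899]
wrist_force: [-0.8, 3.2, 7.7]
gripper_width: 0.251
```

Run:
```python
from swing import *
q=np.load('q.npy');s,M=st(q);P=W2S(s['ee_pos'],q)[0];x,y=P[0]+22.3,P[1]-78.1;print('ang',np.arctan2(-y,-x),'rad',np.hypot(x,y))
im=cams.get_image('wrist')
cv2.imwrite('pics/w10.png',cv2.resize(im[60:400,240:640],None,fx=1.7,fy=1.7,interpolation=cv2.INTER_CUBIC))
```

```text
t 14.95 tcp stand [[-22.2 -67.5  86.8]] world [642.  -33.9  86.8] F [-0.8  3.2  7.7] w 0.251 q [ 0.15  0.7  -0.3   2.31  2.63  0.6  -1.17]
ang 1.5715301664477201 rad 145.59034289962716
```

View pics/w10.png

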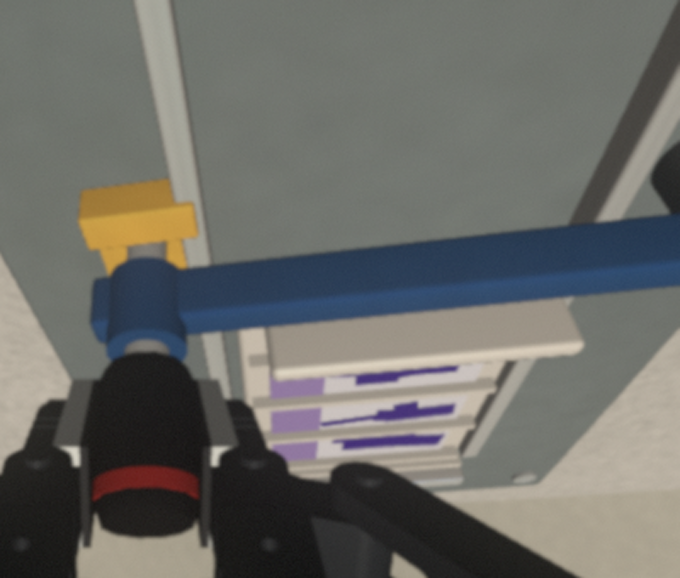

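The x force on the hand dropped from -7 to -0.8 N at about 1.57 rad, so the catch now holds the gate and the bolt sits behind it. Releasing and backing out.

Request:
jog_arm:
  rows:
    - [0,0,0,0,0,0,0.3]
    - [0,0,0,0,0,0,0.3]
    - [0,0,0,0,0,0,0.3]
    - [0,0,0,0,0,0,0.3]

```text
time_s: 15.4
ee_pos: [640.7, -36.7, 84.9]
eef_rot: [0.027, 0.434, -0.06, 0.899]
wrist_force: [0.3, -0.7, 0.9]
gripper_width: 0.652
```

Request:
jog_arm:
  rows:
    - [0,0,0,-1,0,0,0.3]
    - [0,0,0,-2,0,0,0.3]
    - [0,0,0,-3,0,0,0.3]
    - [0,0,0,-3,0,0,0.3]
    - [0,0,0,-3,0,0,0.3]
    - [0,0,0,0,0,0,0.3]

```text
time_s: 16.0
ee_pos: [564.6, -25.6, 181.7]
eef_rot: [0.027, 0.433, -0.059, 0.899]
wrist_force: [0.1, 0.1, -1.1]
gripper_width: 0.649
```

Run:
```python
from swing import *
q=np.load('q.npy');s,M=st(q);p=cams.camera_params('wrist')
im=cams.get_image('wrist');cv2.imwrite('pics/w11.png',im)
for z in(124,104):print(z,proj(p,S2W([(-20-2.3,-68-1,z)],q)))
cv2.imwrite('pics/top11.png',cams.get_image('top')[110:320,220:400].repeat(3,0).repeat(3,1))
```

```text
t 16.0 tcp stand [[-99.1 -55.1 181.7]] world [564.6 -25.6 181.7] F [ 0.1  0.1 -1.1] w 0.649 q [ 0.11  0.45 -0.29  2.44  2.52  0.48 -1.15]
124 [[324.02008583 287.35303853]]
104 [[324.19371763 261.07746924]]
```

View pics/w11.png

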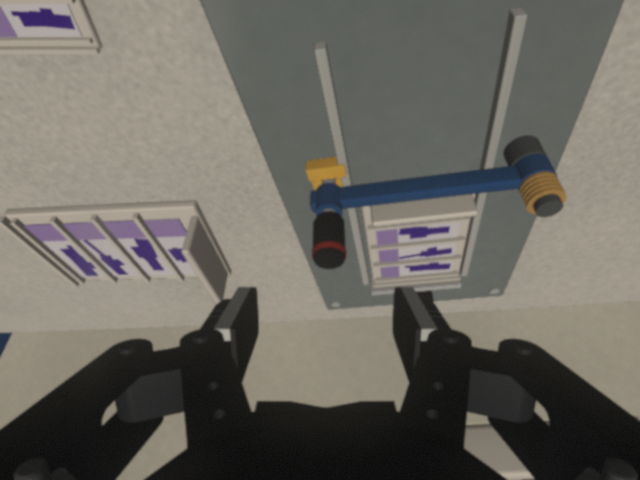

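View pics/top11.png

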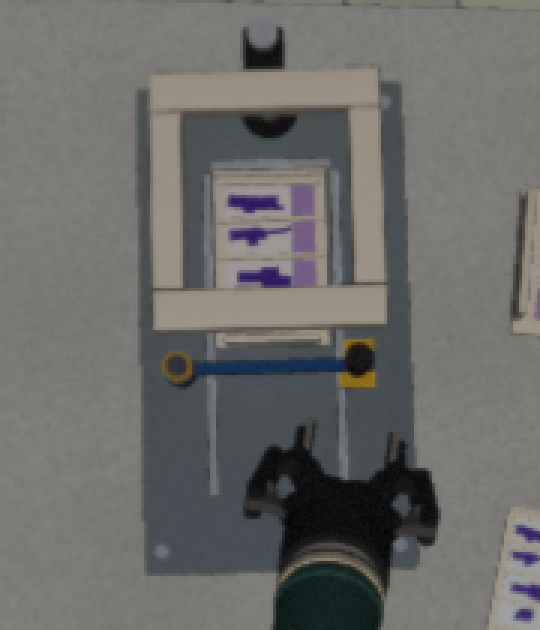

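The gate, released, is still shut and square across the lane. The knob top is near (329,258), against (324,261) predicted for a fully-down knob. The tray is still at the stop and the hand is clear, so I'm handing in.

```bash
python3 -c "
from plant import finish_job
print(finish_job())"
```

```text
the job is handed in; nothing more can be done
None
```

The job is handed in at about 16 s of the 51 s allowed. The hand-in gives no verdict, so success rests on my own checks.

- **Tray:** I pushed it by the lip with the tool leaned about 38°, until it stalled at the expected home position with the force rising to 9 N. The last pictures show it still against the rear stop.
- **Gate:** I pinched the knob and swung the gate to about 1.61 rad; the bar's slope in the picture gave about 1.60. It drifted to about 1.64 while I pushed the bolt down, still inside the 1.57–1.65 window.
- **Bolt:** I pushed the knob straight down about 19 mm in all, until it stopped at 13 N. Easing back, the spring load on the hand fell from about 7 N to under 1 N at about 1.57 rad, so the catch was holding the gate.
- **After letting go:** the gate stayed shut and square across the lane, and the knob top was about 3 px from where a fully pushed knob should appear. The gripper was about 10 cm clear. The dish, jar and basin were never approached.

One disagreement: with the hand around the open knob, it measured 2–3 mm off where my stand fit placed it. I corrected for this along the swing, and the contact forces agreed with the corrected positions.

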